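# Set a tube mark-up in the drilling jig and wedge it tight

## Robot

A 6-joint arm with a two-finger parallel gripper is mounted at the origin on the work surface. World frame = base frame: x ahead of the robot, y to its left, z up, the work surface at z = 0. Lengths are in mm, angles in rad, forces in N, time in s.
With the tool pointing down it reaches from about 350 to 775 mm from the base axis. Payload 7.3 kg.
Tool frame: the origin (TCP) lies at the very end of the fingers, on their centre line; the grasp point (between the pads) lies 19 mm behind it; z points along the fingers, y is the line along which they close (so a half turn about z gives the same grasp; the last joint's range is limited). The gripper opens to 92 mm and grips with 3 to 60 N. Pads are 19 mm wide; open, the fingers measure 130 mm over their backs; the gripper's body (75 mm by 190 mm) begins 47 mm behind the grasp point.
Start: joints at [-0.146, 0.342, 1.524, -0, 1.275, -0.146], TCP at [525.022, 0.019, 195.141] pointing down, gripper open.
Joint ranges: [-2.53, 2.53], [-0.77, 2.02], [0.04, 2.7], [-1, 4.14], [0.28, 2.66], [-3.11, 3.11]. Speed limits (rad/s): [2.57, 2.57, 3.14, 3.14, 3.14, 3.14].

## Interface

Orientations are given as [roll, pitch, yaw] about the fixed x, y, z axes, in that order (R = Rz(yaw) Ry(pitch) Rx(roll)).
In Python, from plant import bot gives the robot as it stands.
- The arm moves only by the tool send_rows, never from a script. Its argument "rows" is a list of rows, each an object of numbers: "x", "y", "z": the shift along the tool's x, y, z in units of 0.2 m (1.0 is 0.2 m); "ax", "ay", "az": the turn, a rotation vector about the tool's x, y, z in units of 60 degrees (1.0 is 60 degrees); "jaw": the opening, from -1 (shut) to 1 (fully open), so that 0 is half open. In form: [{"x": .., "y": .., "z": .., "ax": .., "ay": .., "az": .., "jaw": ..}, ...]. A call has exactly 10 rows; each row is the pose to reach, as a shift and turn from the pose commanded when the call began, along the tool's axes at that moment; what a row does not reach only later rows make up. A row lasts 1/8 s, in which the tool goes at most 62.5 mm and 10.7 degrees, less where a joint would pass 70% of its speed; a pose out of reach is approached as far as the arm can. A call with a number of a shift or a turn outside -1 to 1 is refused whole. A call with a gripper value outside its range is refused whole. The fingers move at their own pace and stop on an object; the grip force is fixed at half the most. Time passes only in rows, so rows that repeat a pose let the fingers close, or fill a call up. It gives the time, the measured TCP pose, the force, the opening and the grip force at its end, in the units of the state.
- bot.get_obs(): the state, without advancing time (a new reading comes with each control period).
- bot.capture(name): name is "scene" or "side" or "wrist"; returns (picture, depth): 384x512x3 uint8, red, green, blue; 384x512 float32, mm along the optical axis (not along the pixel's ray), 0 where there is no reading.
- bot.camera_model(name): a dict with "vertical_fov" (degrees; the focal length in pixels is half the picture's height over the tangent of half this angle, whatever the lens; pixels are square), "cx", "cy" (the principal point, pixels), "R" (3x3) and "t" (3): a world point X has camera coordinates R X + t; the wrist camera has in their place "T_tool_cam" (4x4, takes a point from camera to tool coordinates, whose origin is the TCP and whose axes are the flange's). Camera axes: x right, y down, z forward; pixel columns grow to the right and rows downward; lengths in mm; the calibration is good to about 2 mm. A picture is of the moment at which its call begins: read the wrist's pose just before it. camera_model takes no time and is no camera call.
- bot.close_job(): hands the job in; it is judged then, once.
The state is a dict: "time": time; "joint_positions": joint angles; "dq": joint speeds; "tau": joint torques, N m; "tool_pos": TCP position; "tcp_rot": TCP orientation; "contact_force": force on the tool from outside, world axes, zero at the start; "moment": the same for the moment, N m; "grip_width": finger opening in mm; "finger_force": force on a finger pad.
Only numpy, scipy, OpenCV 4.12 (cv2) and the standard library are available. Lean on these libraries where they do the work, as an engineer would, in place of code of your own. Each camera call takes 0.05 s, during which the arm holds its last target. There are 200 camera calls.

## Task

Roll the tube along the black mat until its yellow stripe faces straight up and let it lie there by itself, then lift it without turning it and set it down (not dropped) in the drilling jig, against the two steel fence blocks, with the stripe still facing straight up. Then push the wooden wedge, thin end first, into the gap between the tube and the red wall until it is tight, and let go. Leave the other things on the bench where they are.

Things in the scene. Friction and masses are not known exactly. Their poses are not given: they have to be found in the camera images.
- tube: Aluminium tube, diameter 50, length 170 mm, 0.5 kg, closed dark ends. A 12 mm yellow stripe runs along it, a black one opposite. Origin at its centre; z = tube axis, +x points to the yellow stripe. Starts on the mat, stripe well away from the top, even straight down. Rolls without slipping (25 mm of travel = 1 rad); the mat's slight rolling resistance keeps it where it is left at rest.
- mat: Fixed black rubber mat, blue lines at two edges, 4 mm thick, 260 mm along the tube, 280 mm in the rolling direction. Origin: centre of its underside. Its frame lies on its side: -x is up, z is level along the starting tube, y is level, the rolling direction. It lies left or right of the robot's centre line, the jig on the other side.
- jig: Fixed jig on a blue base plate 12 mm thick. Origin on the table under the middle of the seated tube; x along the seated tube, away from the robot; y left, towards the wedge gap; z up. Base: x -150 to 105, y -50 to 75 mm. Ribs 3 mm high on the base at y 12.5 to 17.5 mm (x +-45 to 85) keep the tube at the fence. A steel end stop, 30 mm high over the base, has its face at x = 90 mm.
- seat (a point): Centre of the tube (its origin) when seated: 37 mm above the table, axes as the jig's. The tube may lie up to 10 mm off along the jig's x.
- fence (a point): Middle of the fence line at tube-centre height: two steel blocks, each 40 mm long (at jig x -65 and +65 mm), 20 mm thick, 36 mm high over the base, faces at jig y = -25 mm, with 90 mm of free space between them.
- wall (a point): Point on the red wall's inner face at jig x -45, y 53 mm, 37 mm above the table. The wall (36 mm high over the base, 12 mm thick) runs from jig x -95 to 60 mm and comes 0.1 mm nearer the tube for each mm of +x: the gap to the seated tube narrows away from the robot from 33 to 17 mm. Its mouth, nearest the robot, is open behind and above.
- wedge: Loose wooden wedge, 160 long, 42 high, 0.13 kg, tapering symmetrically in plan from 36 to 20 mm thick. Lies on the table between mat and jig. Origin: centre of its underside; +x to the thin end, z up. Tight against a seated tube it stands on the jig base, origin near jig x -45, y 39 mm, turned -0.05 rad from the jig's x; 10 mm less far in = 1 mm play. It stays by friction after a push of 10 to 20 N.
- wedge_tail (a point): Centre of the wedge's thick end face, 21 mm above its underside: where to push it. It may bind crooked at first: tap again until it goes no farther. When tight it is 40 mm nearer the robot than the tube's end.
- wedge_tip (a point): Centre of the wedge's thin end face, 21 mm above its underside.
- can_blue: Blue bottle-shaped can, 56 mm diameter, 130 mm high, standing beyond the wedge. Bystander: leave alone. Origin at the centre of its underside.
- tin_green: Green tin, 80 mm diameter, 75 mm high, at the far side. Bystander. Origin at the centre of its underside.
- tin_white: White tin, 90 mm diameter, 85 mm high, at the far side. Bystander. Origin at the centre of its underside.
- hammer: Hammer lying at the robot's right. Bystander. Origin at the centre of its underside.
- wrench: Wrench lying at the robot's left. Bystander. Origin at the centre of its underside.
- screwdriver: Red-handled screwdriver lying across in front of the robot. Bystander. Origin at the centre of its underside.
- brush: Brush lying at the far left. Bystander. Origin at the centre of its underside.
Not all that is in view belongs to the job. Leave any orange look-alike of the wedge alone.

How it is judged (in metres and radians):
On the way, in this order (a step that is already met when the one before it is completed fails the run):
1. the tube lies by itself on the mat, at rest, its yellow stripe up within 15 degrees (angle between tube's own x axis and vertical below 0.26 rad and x of tube in the frame of mat between -0.032 and -0.026 m and y of tube in the frame of mat between -0.14 and 0.14 m and contact force between the fingers and tube below 0.1 N and linear speed of tube below 0.02 m/s), for 0.2 s.
2. the tube lies by itself in the jig's seat, against the fence, stripe up within 15 degrees (x of tube in the frame of seat between -0.012 and 0.012 m and y of tube in the frame of seat between -0.004 and 0.004 m and z of tube in the frame of seat between -0.004 and 0.004 m and angle between the z axis of tube and the x axis of jig, either way round below 0.08 rad and angle between tube's own x axis and vertical below 0.26 rad and contact force between the fingers and tube below 0.1 N and linear speed of tube below 0.02 m/s), for 0.2 s.
At the end, for the whole second after the job is handed in: Tube at rest in the jig seat: centre within 12 mm along and 4 mm across, axis within 0.08 rad, stripe up within 15 degrees. Wedge on the jig base in the gap, thin end forward, origin at jig x -56 to -20 mm, y 34 to 44 mm, within 0.12 rad, at rest, pressing on the tube with over 1 N. Both released (all of step 2 and x of wedge in the frame of jig between -0.056 and -0.02 m and y of wedge in the frame of jig between 0.034 and 0.044 m and z of wedge in the frame of jig between 0.008 and 0.016 m and contact force between wedge and tube above 1 N and contact force between the fingers and wedge below 0.1 N and linear speed of wedge below 0.02 m/s and angle between the x axis of wedge and the x axis of jig, either way round below 0.12 rad); the robot touches nothing.
It fails at once if one of the other things shoved more than 30 mm from its place (distance of any of can_blue, tin_green, tin_white, hammer, wrench, screwdriver, brush from where it was at the start of the episode above 0.03 m).
It fails at once if the tube dropped or let go while moving fast (over 0.5 m/s while not touched by the fingers) (contact force between the fingers and tube below 0.1 N and linear speed of tube above 0.5 m/s).
It also fails if it takes over 67 s, if anything falls off the work surface, if the arm or the gripper's body presses on something with over 40 N, if the wrist force passes 120 N, or if a joint passes its speed limit or range.

## Working session

There is one attempt and no reset: what is moved stays moved. The work goes in short steps, Python scripts to look and compute and a tool call to move; the robot and the scene stay as the last step left them, time stands still between calls to the robot, and variables do not carry over. Pictures are saved under pics/ and viewed, at most 10 in all, crops included, and the job is handed in when it is done.

Besides the shell and the picture viewer there is one more tool, called as a command line: name --argument value ..., lists and objects as JSON in quotes. send_rows: Moves the arm, as the interface text tells. Its arguments: {"type":"object","properties":{"rows":{"type":"array","items":{"type":"object","properties":{"x":{"type":"number","minimum":-1,"maximum":1},"y":{"type":"number","minimum":-1,"maximum":1},"z":{"type":"number","minimum":-1,"maximum":1},"ax":{"type":"number","minimum":-1,"maximum":1},"ay":{"type":"number","minimum":-1,"maximum":1},"az":{"type":"number","minimum":-1,"maximum":1},"jaw":{"type":"number"}}}}},"required":["rows"]}

```bash
mkdir -p pics; ls
cat > h.py <<'E'
import numpy as np, cv2
from plant import bot
from scipy.spatial.transform import Rotation as Ro
def cap(n):
    o=bot.get_obs(); p,d=bot.capture(n); m=bot.camera_model(n)
    np.savez(f'{n}.npz',p=p,d=d,pos=o['tool_pos'],rot=o['tcp_rot'])
    return p,d
def w(n,u,v,dep=None,z=None):
    f=np.load(f'{n}.npz'); m=bot.camera_model(n); F=192/np.tan(np.radians(m['vertical_fov'])/2)
    r=np.array([(u-m['cx'])/F,(v-m['cy'])/F,1.])
    if 'R' in m: R=np.array(m['R']).T; C=-R@np.array(m['t'])
    else:
        T=np.array(m['T_tool_cam']); A=Ro.from_euler('xyz',f['rot']).as_matrix()
        R=A@T[:3,:3]; C=A@T[:3,3]+f['pos']
    if z is not None:
        k=(z-C[2])/(R@r)[2]; return C+k*(R@r)
    if dep is None: dep=f['d'][int(round(v)),int(round(u))]
    return C+R@r*dep
E
python3 - <<'E'
from h import *
for n in ('scene','side'):
    p,d=cap(n); m=bot.camera_model(n); print({k:(np.round(v,3).tolist()) for k,v in m.items() if not isinstance(v,str)}, [k for k in m])
    cv2.imwrite(f'pics/{n}0.png',cv2.resize(p[:,:,::-1],(800,600),interpolation=cv2.INTER_CUBIC))
print(bot.get_obs())
E
```

```text
pics
{'vertical_fov': 46.865, 'cx': 258.917, 'cy': 194.896, 'R': [[-0.858, 0.513, -0.024], [0.285, 0.438, -0.852], [-0.427, -0.738, -0.522]], 't': [455.44, -84.722, 1825.616]} ['vertical_fov', 'cx', 'cy', 'R', 't']
{'vertical_fov': 49.725, 'cx': 258.208, 'cy': 191.719, 'R': [[-0.823, -0.568, -0.011], [-0.422, 0.625, -0.656], [0.38, -0.536, -0.754]], 't': [413.372, 274.728, 1298.368]} ['vertical_fov', 'cx', 'cy', 'R', 't']
{'time': 0.1, 'joint_positions': array([-1.45992209e-01,  3.42616913e-01,  1.52489350e+00, -3.60934072e-05,
        1.27540987e+00, -1.46028450e-01]), 'dq': array([-0.00061477, -0.00195881, -0.00293337, -0.00101014,  0.00178802,
       -0.00088992]), 'tau': array([ 1.49919495e-03, -4.32001984e+01, -2.44694173e+01,  7.19219679e-02,
        5.25739230e-02, -9.79429342e-05]), 'tool_pos': array([5.24603175e+02, 7.24928177e-02, 1.94543018e+02]), 'tcp_rot': array([-3.14027413e+00, -1.59034982e-04,  1.57084299e+00]), 'contact_force': array([-0.55150872, -0.56682968, -0.10074656]), 'moment': array([0.05692768, 0.01766253, 0.00164018]), 'finger_force': 0.0, 'grip_width': 91.76945229988216}
```

View pics/scene0.png

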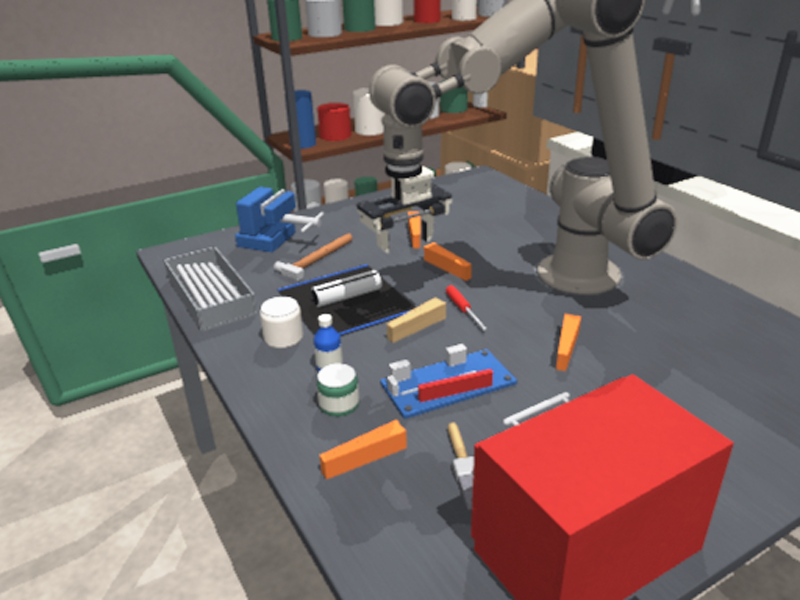

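View pics/side0.png

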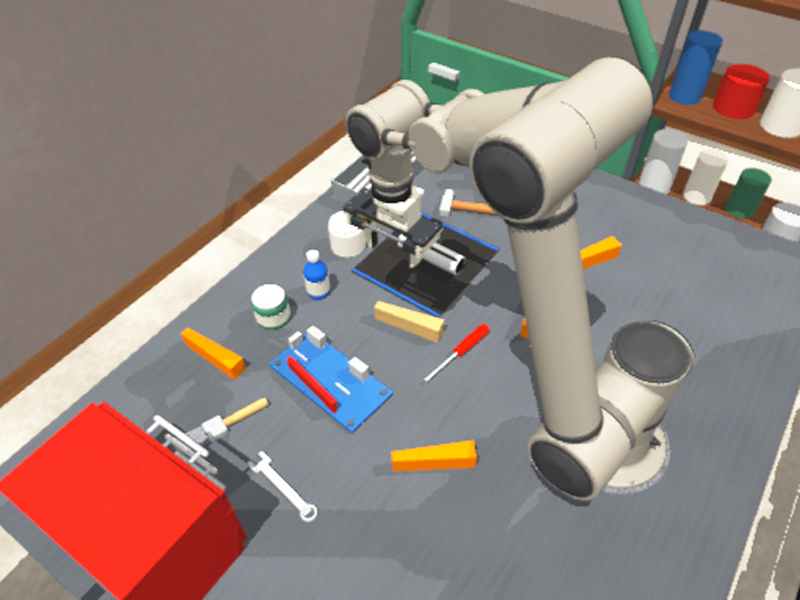

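The scene view shows the tube on the mat at about (348,288) with its black stripe upward. The wedge is at (417,320), thick end unclear, and the jig at (448,380) has its red wall on the near side. I'll compute rough positions from these and take a wrist view.

Run:
```python
from h import *
s=1.5625
for nm,n,u,v,z in [('tubeL','scene',316,293,50),('tubeR','scene',380,281,50),('matc','scene',278,298,4),('matc2','scene',368,266,4),('matc3','scene',415,305,4),('matc4','scene',330,333,4),
 ('wedgeA','scene',388,322,42),('wedgeB','scene',440,301,42),('jigA','scene',382,378,12),('jigB','scene',488,351,12),('jigC','scene',517,379,12),('jigD','scene',406,411,12),
 ('jigA','side',310,333,12),('jigB','side',272,370,12),('jigC','side',392,391,12),('jigD','side',352,428,12),('tubeR','side',463,265,29),
 ('wedgeA','side',376,306,42),('wedgeB','side',442,323,42),('fence1','scene',400,365,48),('fence2','scene',457,350,48),('can','scene',327,370,0)]:
    print(nm,n,w(n,u/s,v/s,z=z).round(0)[:2])
m=bot.camera_model('wrist');print({k:np.round(v,2).tolist() for k,v in m.items()})
p,d=cap('wrist'); cv2.imwrite('pics/w0.png',cv2.resize(p[:,:,::-1],(640,480)))
```

```text
tubeL scene [ 658. -201.]
tubeR scene [ 500. -168.]
matc scene [ 719. -305.]
matc2 scene [ 449. -330.]
matc3 scene [448. -88.]
matc4 scene [678. -90.]
wedgeA scene [570.  -6.]
wedgeB scene [421. -18.]
jigA scene [664. 132.]
jigB scene [422. 174.]
jigC scene [431. 286.]
jigD scene [676. 249.]
jigA side [662. 141.]
jigB side [664. 266.]
jigC side [419. 163.]
jigD side [434. 281.]
tubeR side [ 478. -221.]
wedgeA side [569.  13.]
wedgeB side [418. -30.]
fence1 scene [634. 156.]
fence2 scene [506. 175.]
can scene [743.  30.]
{'vertical_fov': 62.19, 'cx': 250.15, 'cy': 194.18, 'T_tool_cam': [[-0.0, -0.97, -0.26, 70.58], [1.0, -0.0, -0.0, 0.54], [0.0, -0.26, 0.97, -189.71], [0.0, 0.0, 0.0, 1.0]]}
```

View pics/w0.png

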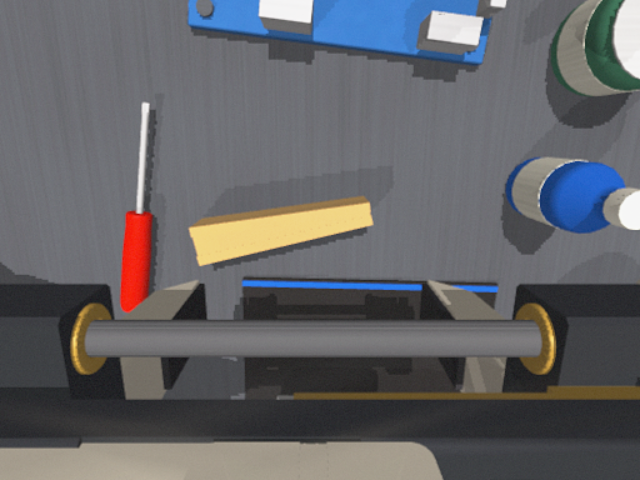

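The wrist view shows the wedge with its thick end at left (190–200, 228–265) and thin end at right (372, 200–228). The jig is partly in view at the top. Next I'll move towards the jig for a better view.

send_rows --rows '[{"x":0.15},{"x":0.3},{"x":0.45},{"x":0.5},{"x":0.5},{"x":0.5},{"x":0.5},{"x":0.5},{"x":0.5},{"x":0.5}]'

```text
schema error: expected keys x, y, z, ax, ay, az, jaw
```

```bash
cp wrist.npz w0.npz
python3 - <<'E'
from h import *
k=1.25
for q in [(190,228),(362,197),(372,225),(200,265)]: print('wedge top',w('wrist',q[0]/k,q[1]/k,z=42).round(1))
p,d=cap('wrist'); cv2.imwrite('pics/w1.png',cv2.resize(p[:330,:,::-1],(800,516),interpolation=cv2.INTER_CUBIC))
print(bot.get_obs()['time'])
E
```

```text
wedge top [416.7  -7.9  42. ]
wedge top [567.5  19.6  42. ]
wedge top [577.1  -5.1  42. ]
wedge top [423.  -42.2  42. ]
0.2
```

View pics/w1.png

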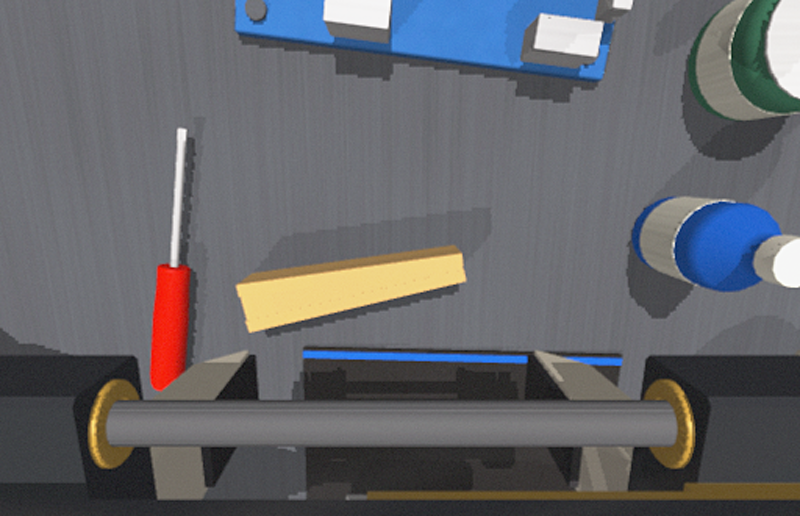

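That move was refused because every key has to be present. The wedge reads as thick end at x≈420 and thin end at x≈573, with a thickness of about 35 mm, which matches.

send_rows --rows '[{"x":0.15,"y":0,"z":0,"ax":0,"ay":0,"az":0,"jaw":1},{"x":0.3,"y":0,"z":0,"ax":0,"ay":0,"az":0,"jaw":1},{"x":0.45,"y":0,"z":0,"ax":0,"ay":0,"az":0,"jaw":1},{"x":0.5,"y":0,"z":0,"ax":0,"ay":0,"az":0,"jaw":1},{"x":0.5,"y":0,"z":0,"ax":0,"ay":0,"az":0,"jaw":1},{"x":0.5,"y":0,"z":0,"ax":0,"ay":0,"az":0,"jaw":1},{"x":0.5,"y":0,"z":0,"ax":0,"ay":0,"az":0,"jaw":1},{"x":0.5,"y":0,"z":0,"ax":0,"ay":0,"az":0,"jaw":1},{"x":0.5,"y":0,"z":0,"ax":0,"ay":0,"az":0,"jaw":1},{"x":0.5,"y":0,"z":0,"ax":0,"ay":0,"az":0,"jaw":1}]'

```text
time: 1.45
tool_pos: [525.0, 99.9, 195.1]
tcp_rot: [3.142, 0.0, 1.571]
contact_force: [-0.4, -0.1, -0.6]
grip_width: 91.9
finger_force: 0.0
```

```bash
python3 - <<'E'
from h import *
p,d=cap('wrist'); cv2.imwrite('pics/w2.png',cv2.resize(p[:330,:,::-1],(800,516),interpolation=cv2.INTER_CUBIC))
o=bot.get_obs();print(o['time'],o['tool_pos'])
E
cp wrist.npz wjig.npz
```

```text
1.5 [525.02530075  99.97968722 195.14491501]
```

View pics/w2.png

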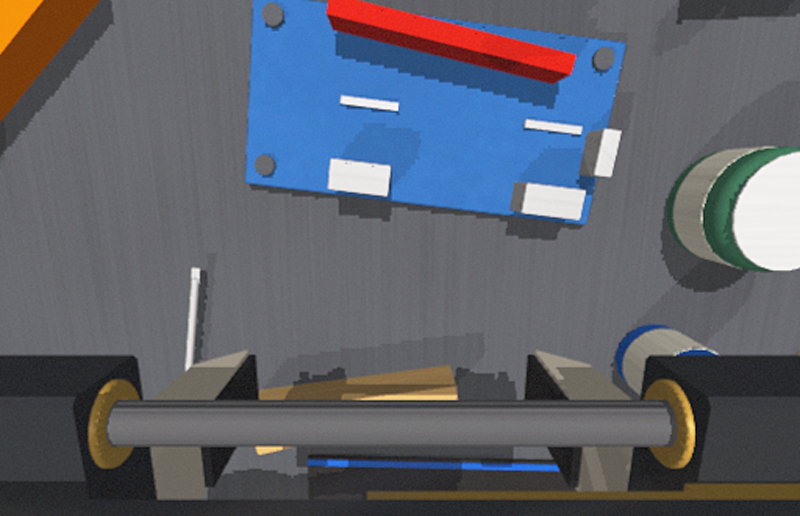

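The wrist picture shows the jig: base corners at (247,184), (587,224) and (626,43); fence-block tops at (330,158)–(391,166) and (524,182)–(586,191); the red wall behind. Next I'll fit the jig pose and move towards the tube.

Run:
```python
from h import *
s=1.5625
P=[(247,184,12,-150,-50),(587,224,12,105,-50),(626,43,12,105,75),(330,158,48,-85,-25),(391,166,48,-45,-25),(524,182,48,45,-25),(586,191,48,85,-25),(340,96,15,-85,17.5),(399,103,15,-45,17.5),(525,120,15,45,17.5),(582,126,15,85,17.5)]
W=np.array([w('wrist',a/s,b/s,z=c)[:2] for a,b,c,_,_ in P]); J=np.array([p[3:] for p in P],float)
a=(W-W.mean(0)); b=J-J.mean(0)
th=np.arctan2((b[:,0]*a[:,1]-b[:,1]*a[:,0]).sum(),(a*b).sum()); R=np.array([[np.cos(th),-np.sin(th)],[np.sin(th),np.cos(th)]])
t=W.mean(0)-R@J.mean(0); print('jig',t,th); print((W-(J@R.T+t)).round(1).tolist())
np.savez('jig.npz',t=t,th=th)
```

```text
jig [573.17530961 192.44775344] -0.11793762863894414
[[2.3, 0.0], [-0.0, 1.0], [-0.7, -0.8], [0.2, 0.3], [0.1, -0.1], [-1.8, 0.3], [-0.1, -0.7], [-0.5, -0.0], [0.7, 0.1], [-0.4, -0.4], [0.2, 0.3]]
```

send_rows --rows '[{"x":-0.15,"y":-0.06,"z":0,"ax":0,"ay":0,"az":0.17,"jaw":1},{"x":-0.35,"y":-0.14,"z":0,"ax":0,"ay":0,"az":0.34,"jaw":1},{"x":-0.55,"y":-0.22,"z":0,"ax":0,"ay":0,"az":0.5,"jaw":1},{"x":-0.75,"y":-0.3,"z":0,"ax":0,"ay":0,"az":0.67,"jaw":1},{"x":-0.9,"y":-0.36,"z":0,"ax":0,"ay":0,"az":0.83,"jaw":1},{"x":-1,"y":-0.4,"z":0,"ax":0,"ay":0,"az":1,"jaw":1},{"x":-1,"y":-0.4,"z":0,"ax":0,"ay":0,"az":1,"jaw":1},{"x":-1,"y":-0.4,"z":0,"ax":0,"ay":0,"az":1,"jaw":1},{"x":-1,"y":-0.4,"z":0,"ax":0,"ay":0,"az":1,"jaw":1},{"x":-1,"y":-0.4,"z":0,"ax":0,"ay":0,"az":1,"jaw":1}]'

```text
time: 2.75
tool_pos: [445.2, -99.4, 195.1]
tcp_rot: [-3.142, -0.0, 0.526]
contact_force: [-0.1, 0.5, 0.4]
grip_width: 91.7
finger_force: 0.0
```

The jig fits at (573.2, 192.4) with yaw -0.118, and the residuals are within about 2 mm. Next, the tube view.

send_rows --rows '[{"x":-0.08,"y":0.14,"z":0,"ax":0,"ay":0,"az":0.17,"jaw":1},{"x":-0.16,"y":0.28,"z":0,"ax":0,"ay":0,"az":0.34,"jaw":1},{"x":-0.24,"y":0.41,"z":0,"ax":0,"ay":0,"az":0.5,"jaw":1},{"x":-0.24,"y":0.41,"z":0,"ax":0,"ay":0,"az":0.65,"jaw":1},{"x":-0.24,"y":0.41,"z":0,"ax":0,"ay":0,"az":0.65,"jaw":1},{"x":-0.24,"y":0.41,"z":0,"ax":0,"ay":0,"az":0.65,"jaw":1},{"x":-0.24,"y":0.41,"z":0,"ax":0,"ay":0,"az":0.65,"jaw":1},{"x":-0.24,"y":0.41,"z":0,"ax":0,"ay":0,"az":0.65,"jaw":1},{"x":-0.24,"y":0.41,"z":0,"ax":0,"ay":0,"az":0.65,"jaw":1},{"x":-0.24,"y":0.41,"z":0,"ax":0,"ay":0,"az":0.65,"jaw":1}]'

```text
time: 4.0
tool_pos: [444.5, -194.9, 195.2]
tcp_rot: [3.142, -0.0, -0.157]
contact_force: [-0.3, 0.4, 0.1]
grip_width: 91.6
finger_force: 0.0
```

```bash
python3 - <<'E'
from h import *
p,d=cap('wrist'); cv2.imwrite('pics/w3.png',cv2.resize(p[:330,:,::-1],(800,516),interpolation=cv2.INTER_CUBIC))
o=bot.get_obs();print(o['time'],o['tool_pos'],o['tcp_rot'])
E
cp wrist.npz wtube.npz
```

```text
4.05 [ 444.44820791 -194.98364445  195.15214681] [-3.14157959e+00 -7.45935367e-05 -1.56922134e-01]
```

View pics/w3.png

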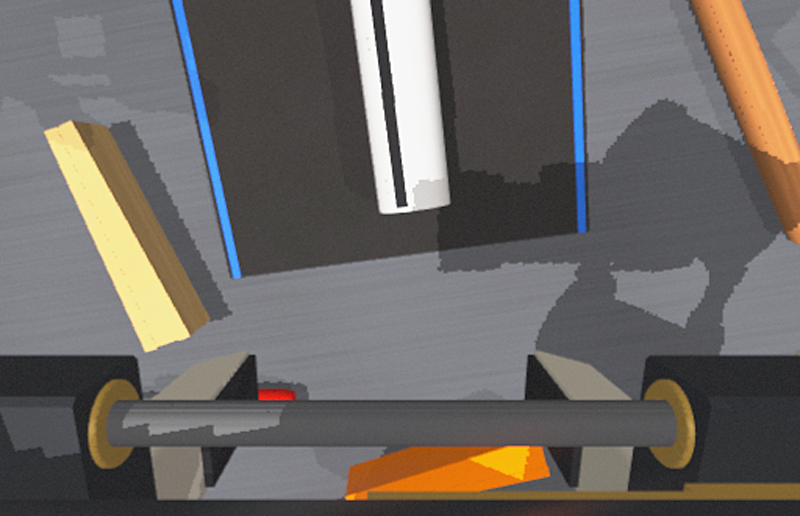

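The tube's near end is at about (380–450, 208), and its black stripe runs from (404,207) to (378,0), slightly left of the top. The mat's near corners are at (236,278) and (583,232). I'll fit the axis and the stripe roll angle.

```bash
cat > tube.py <<'E'
from h import *
from scipy.optimize import least_squares
def ray(n,u,v):
    a=w(n,u,v,dep=1.); b=w(n,u,v,dep=1000.); r=b-a; return a,r/np.linalg.norm(r)
def cyl(pt,dr,y0,s,h=29.,x0=560.):
    ax=np.array([1,s,0])/np.hypot(1,s); c=np.array([x0,y0,h]); return ax,c
def fit(n,rows,u0,u1,thr=105,col=None,h=29.):
    """fit axis (y at x=560, slope); rows orig px; stripe pixels dark or yellow inside"""
    f=np.load(f'{n}.npz'); p=f['p'].astype(int); E=[];S=[]
    for v in rows:
        g=p[v,u0:u1]; br=g.max(1)
        i=np.where(br>thr)[0]
        if len(i)<8: continue
        a,b=i[0]+u0,i[-1]+u0
        E+= [(a-.5,v),(b+.5,v)]
        seg=p[v,a:b+1]
        k=np.where((seg[:,0]-seg[:,2]>60)&(seg[:,0]>90))[0] if col=='y' else np.where(seg.max(1)<80)[0]
        if len(k)>1: S.append((a+k.mean(),v,len(k)))
    def res(q):
        out=[]
        ax,c=cyl(0,0,*q,h=h)
        for u,v in E:
            o,d=ray(n,u,v); m=np.cross(d,ax); out.append(abs((c-o)@m)/np.linalg.norm(m)-25)
        return out
    s=least_squares(res,[-190,-.15],loss='soft_l1'); ax,c=cyl(0,0,*s.x,h=h); ang=[]
    for u,v,_ in S:
        o,d=ray(n,u,v); dp=d-(d@ax)*ax; op=(o-c)-((o-c)@ax)*ax
        B=op@dp;A=dp@dp;C=op@op-625; t=(-B-np.sqrt(max(B*B-A*C,0)))/A; q=op+t*dp
        ang.append(np.arctan2(q@np.cross([0,0,1],ax),q[2]))   # + = towards world +y
    return s.x,np.std(s.fun),np.array(ang),E,S
E
python3 - <<'E'
from tube import *
s=1.5625
x,sd,ang,E,S=fit('wrist',range(2,116,6),205,296)
print(x,sd,ang.round(2)); print(E[:4],E[-4:],S[:2],S[-2:])
for q in [(380,212),(450,205),(415,210)]: print('end',w('wrist',q[0]/s,q[1]/s,z=29 if q[0]!=415 else 54))
for q in [(236,278),(583,232)]: print('mat',w('wrist',q[0]/s,q[1]/s,z=4))
for q in [(45,130),(72,121),(148,351),(190,336)]: print('wedge top',w('wrist',q[0]/s,q[1]/s,z=42))
E
```

```text
Traceback (most recent call last):
  File "tube.py", line 25, in fit
    s=least_squares(res,[-190,-.15],loss='soft_l1'); ax,c=cyl(0,0,*s.x,h=h); ang=[]
  File "tube.py", line 23, in res
    o,d=ray(n,u,v); m=np.cross(d,ax); out.append(abs((c-o)@m)/np.linalg.norm(m)-25)
        ~~~^^^^^^^
  File "tube.py", line 4, in ray
    a=w(n,u,v,dep=1.); b=w(n,u,v,dep=1000.); r=b-a; return a,r/np.linalg.norm(r)
                         ~^^^^^^^^^^^^^^^^^
  File "h.py", line 9, in w
    f=np.load(f'{n}.npz'); m=bot.camera_model(n); F=192/np.tan(np.radians(m['vertical_fov'])/2)
                             ~~~~~~~~~~~~~~~~^^^
ValueError: time passes only in moves, steps and waits
```

```bash
sed -i "s/bot.camera_model(n)/cm(n)/; s/m=cm(n); F=/m=cm(n); F=/" h.py && sed -i "s/m=bot.camera_model(n)$/pass/" h.py
python3 - <<'E'
s=open('h.py').read().replace("def cap(n):","import functools\n@functools.cache\ndef cm(n): return bot.camera_model(n)\ndef cap(n):").replace("m=bot.camera_model(n); F","m=cm(n); F").replace("; m=cm(n)\n","\n")
open('h.py','w').write(s)
t=open('tube.py').read().replace("    def res(q)","    Y=[ray(n,*e) for e in E]\n    def res(q)").replace("for u,v in E:\n            o,d=ray(n,u,v); m","for o,d in Y:\n            m")
open('tube.py','w').write(t)
E
python3 - <<'E'
from tube import *
s=1.5625
x,sd,ang,E,S=fit('wrist',range(2,116,6),205,296)
print(x,sd,ang.round(2)); print(E[:4],E[-4:],S[:2],S[-2:])
for q in [(380,212),(450,205),(415,210)]: print('end',w('wrist',q[0]/s,q[1]/s,z=29 if q[0]!=415 else 54))
for q in [(236,278),(583,232)]: print('mat',w('wrist',q[0]/s,q[1]/s,z=4))
for q in [(45,130),(72,121),(148,351),(190,336)]: print('wedge top',w('wrist',q[0]/s,q[1]/s,z=42))
E
```

```text
[102920.8945352  -36750.41018036] 15.876037247647247 [ 1.29  1.3   1.32  1.33  1.35  1.36  0.76  0.45  0.21 -0.   -0.22 -0.44
 -0.7  -1.02 -1.64 -1.62 -1.6  -1.58 -1.57]
[(np.float64(223.5), 2), (np.float64(274.5), 2), (np.float64(224.5), 8), (np.float64(275.5), 8)] [(np.float64(237.5), 104), (np.float64(285.5), 104), (np.float64(238.5), 110), (np.float64(285.5), 110)] [(np.float64(240.0), 2, 7), (np.float64(241.0), 8, 7)] [(np.float64(253.5), 104, 6), (np.float64(254.0), 110, 7)]
end [ 486.5783469  -192.87626958   29.        ]
end [ 483.67528598 -242.29590804   29.        ]
end [ 486.16421457 -216.57645012   54.        ]
mat [452.04160068 -72.62335538   4.        ]
mat [ 445.58276224 -342.70159244    4.        ]
wedge top [573.80658319  13.98391616  42.        ]
wedge top [576.37974115  -5.17470687  42.        ]
wedge top [415.03844994  -9.31559368  42.        ]
wedge top [421.46667083 -42.67339083  42.        ]
```

```bash
python3 - <<'E'
t=open('tube.py').read().replace("for o,d in Y:\n            m","for i,(o,d) in enumerate(Y):\n            m").replace("abs((c-o)@m)/np.linalg.norm(m)-25","(c-o)@m/np.linalg.norm(m)*SG-25*(1-2*(i%2))").replace("[-190,-.15],loss='soft_l1'","[-210,-.05],loss='soft_l1'").replace("def fit","SG=1\ndef fit")
open('tube.py','w').write(t)
E
python3 - <<'E'
import tube
from tube import *
for tube.SG in (1,-1):
    x,sd,ang,E,S=fit('wrist',range(2,116,6),205,296); print(x,sd,ang.round(2))
E
```

```text
[-2.18719875e+02 -2.38368061e-02] 0.3596689594035434 [0.38 0.37 0.36 0.35 0.34 0.37 0.36 0.35 0.37 0.38 0.37 0.38 0.37 0.36
 0.37 0.38 0.37 0.36 0.37]
[-623521.7253998   187842.56775084] 37.82463131731989 [-1.29 -1.3  -1.32 -1.33 -1.35 -1.36 -0.72 -0.43 -0.19  0.03  0.24  0.47
  0.72  1.05  1.64  1.62  1.6   1.58  1.57]
```

The fit gives the tube axis at y = -218.7 (at x = 560) with slope -0.024, and the black stripe 0.365 rad from the top towards +y. The yellow stripe is therefore 2.777 rad short, so the tube must roll +69 mm in y. I'll straddle it now.

send_rows --rows '[{"x":0.2,"y":0.01,"z":0,"ax":0,"ay":0,"az":-0.1,"jaw":1},{"x":0.4,"y":0.02,"z":0.1,"ax":0,"ay":0,"az":-0.127,"jaw":1},{"x":0.55,"y":0.027,"z":0.25,"ax":0,"ay":0,"az":-0.127,"jaw":1},{"x":0.589,"y":0.027,"z":0.45,"ax":0,"ay":0,"az":-0.127,"jaw":1},{"x":0.589,"y":0.027,"z":0.65,"ax":0,"ay":0,"az":-0.127,"jaw":1},{"x":0.589,"y":0.027,"z":0.8,"ax":0,"ay":0,"az":-0.127,"jaw":0.7},{"x":0.589,"y":0.027,"z":0.88,"ax":0,"ay":0,"az":-0.127,"jaw":0.5},{"x":0.589,"y":0.027,"z":0.915,"ax":0,"ay":0,"az":-0.127,"jaw":0.35},{"x":0.589,"y":0.027,"z":0.915,"ax":0,"ay":0,"az":-0.127,"jaw":0.24},{"x":0.589,"y":0.027,"z":0.915,"ax":0,"ay":0,"az":-0.127,"jaw":0.24}]'

```text
time: 5.3
tool_pos: [560.7, -219.1, 13.4]
tcp_rot: [3.141, -0.002, -0.024]
contact_force: [0.6, 0.3, 0.2]
grip_width: 57.2
finger_force: 0.0
```

Run:
```python
from h import *
p,d=cap('wrist'); cv2.imwrite('pics/w4.png',cv2.resize(p[:,:,::-1],(640,480)))
o=bot.get_obs();print(o['time'],o['tool_pos'],o['tcp_rot'],o['joint_positions'])
```

```text
5.35 [ 560.67606741 -219.14630225   13.33350565] [ 3.14060127e+00 -1.99974159e-03 -2.40954041e-02] [-4.99880549e-01  6.67750512e-01  1.51935151e+00  4.25667369e-05
  9.52258903e-01  1.09498753e+00]
```

View pics/w4.png

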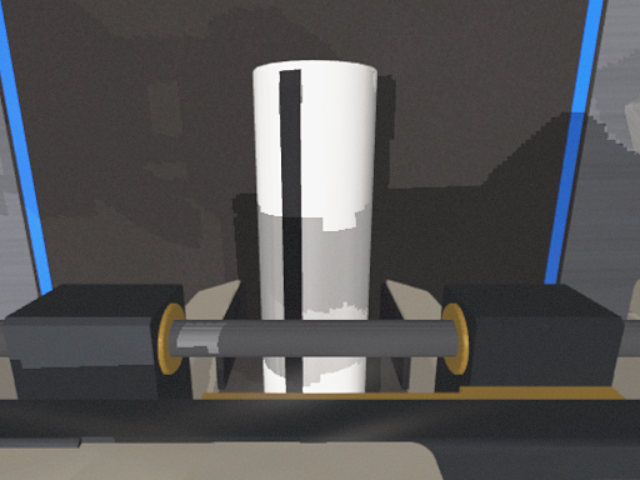

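The tube sits between the fingers with its far end at row 65 and the black stripe at column 290. Now I'll roll it most of the way, slowing at the end.

send_rows --rows '[{"x":0,"y":-0.025,"z":0,"ax":0,"ay":0,"az":0,"jaw":0.24},{"x":0,"y":-0.06,"z":0,"ax":0,"ay":0,"az":0,"jaw":0.24},{"x":0,"y":-0.1,"z":0,"ax":0,"ay":0,"az":0,"jaw":0.24},{"x":0,"y":-0.14,"z":0,"ax":0,"ay":0,"az":0,"jaw":0.24},{"x":0,"y":-0.18,"z":0,"ax":0,"ay":0,"az":0,"jaw":0.24},{"x":0,"y":-0.22,"z":0,"ax":0,"ay":0,"az":0,"jaw":0.24},{"x":0,"y":-0.255,"z":0,"ax":0,"ay":0,"az":0,"jaw":0.24},{"x":0,"y":-0.28,"z":0,"ax":0,"ay":0,"az":0,"jaw":0.24},{"x":0,"y":-0.295,"z":0,"ax":0,"ay":0,"az":0,"jaw":0.24},{"x":0,"y":-0.3,"z":0,"ax":0,"ay":0,"az":0,"jaw":0.24}]'

```text
time: 6.6
tool_pos: [562.9, -161.4, 21.4]
tcp_rot: [3.134, -0.007, -0.023]
contact_force: [-22.9, 0.9, 61.8]
grip_width: 56.7
finger_force: 30.8
```

Run:
```python
import tube
from tube import *
p,d=cap('wrist'); 
x,sd,ang,E,S=fit('wrist',range(60,160,8),150,350,col='y'); print(x,sd,ang.round(2),E[::6],[(q[0].round(),q[1],q[2]) for q in S])
cv2.imwrite('pics/w5.png',p[30:290,100:400,::-1])
```

```text
[-1.92963983e+02  1.59256881e-04] 1.746818474363769 [] [(np.float64(262.5), 60), (np.float64(263.5), 84), (np.float64(263.5), 108), (np.float64(263.5), 132), (np.float64(262.5), 156)] []
```

View pics/w5.png

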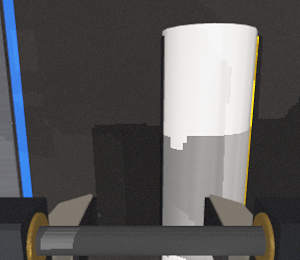

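Something jammed. The tube rolled only about 27 mm, with its yellow stripe now at the right edge, and there is an upward force on the tool. I'll check the state in numbers.

Run:
```python
from h import *
o=bot.get_obs(); print({k:np.round(o[k],2) for k in ('time','tool_pos','tcp_rot','contact_force','moment','grip_width','finger_force','joint_positions')})
f=np.load('wrist.npz');d=f['d']
for v in (60,90,120,150,180):
    r=[w('wrist',u,v) for u in range(200,380,8) if d[v,u]>0]
    r=[q for q in r if q[2]>8]
    print(v,[tuple(q.round().astype(int).tolist()) for q in r])
```

```text
{'time': np.float64(6.65), 'tool_pos': array([ 562.89, -161.24,   21.42]), 'tcp_rot': array([ 3.13, -0.01, -0.02]), 'contact_force': array([-22.72,   1.13,  61.18]), 'moment': array([-1.78,  4.09, -0.72]), 'grip_width': np.float64(56.73), 'finger_force': np.float64(30.81), 'joint_positions': array([-0.41,  0.63,  1.57, -0.  ,  0.93,  1.19])}
60 [(656, -173, 43), (655, -177, 47), (655, -180, 50), (654, -184, 51), (654, -187, 54), (654, -191, 55), (654, -195, 54), (654, -198, 54), (654, -203, 51), (654, -207, 51), (654, -212, 46)]
90 [(642, -169, 35), (642, -173, 41), (641, -177, 47), (641, -180, 51), (641, -184, 51), (641, -188, 53), (641, -191, 53), (640, -195, 54), (640, -199, 52), (640, -203, 52), (640, -208, 49), (641, -213, 45)]
120 [(627, -169, 36), (627, -173, 44), (627, -177, 47), (627, -181, 49), (627, -184, 53), (627, -188, 54), (627, -192, 53), (627, -196, 52), (627, -199, 54), (626, -204, 51), (626, -209, 48), (626, -216, 39)]
150 [(611, -169, 36), (612, -173, 44), (612, -177, 48), (612, -180, 51), (612, -184, 51), (612, -188, 53), (612, -192, 53), (612, -196, 54), (612, -200, 52), (612, -205, 51), (611, -210, 46)]
180 [(594, -169, 36), (596, -173, 45), (596, -177, 48), (597, -180, 51), (597, -184, 52), (597, -188, 54), (597, -192, 54), (597, -196, 54), (597, -201, 52), (596, -205, 51), (594, -212, 44)]
```

The depth shows the tube resting on the mat at y≈-193. A finger is locked against it by pad friction. I'll lift slowly clear and then roll it by light pressure from above with the jaw closed.

send_rows --rows '[{"x":0,"y":0,"z":-0.02,"ax":0,"ay":0,"az":0,"jaw":0.24},{"x":0,"y":0,"z":-0.04,"ax":0,"ay":0,"az":0,"jaw":0.24},{"x":0,"y":0,"z":-0.06,"ax":0,"ay":0,"az":0,"jaw":0.24},{"x":0,"y":0,"z":-0.08,"ax":0,"ay":0,"az":0,"jaw":0.24},{"x":0,"y":0,"z":-0.11,"ax":0,"ay":0,"az":0,"jaw":0.24},{"x":0,"y":0,"z":-0.15,"ax":0,"ay":0,"az":0,"jaw":0.24},{"x":0,"y":0,"z":-0.2,"ax":0,"ay":0,"az":0,"jaw":0.24},{"x":0,"y":0,"z":-0.27,"ax":0,"ay":0,"az":0,"jaw":0.24},{"x":0,"y":0,"z":-0.34,"ax":0,"ay":0,"az":0,"jaw":0.24},{"x":0,"y":0,"z":-0.4,"ax":0,"ay":0,"az":0,"jaw":0.24}]'

```text
time: 7.9
tool_pos: [561.7, -158.9, 93.5]
tcp_rot: [3.141, -0.001, -0.024]
contact_force: [0.1, -0.5, 0.2]
grip_width: 57.3
finger_force: 0.0
```

Run:
```python
from h import *
p,d=cap('wrist')
o=bot.get_obs(); print({k:np.round(o[k],2) for k in ('time','tool_pos','tcp_rot','contact_force','grip_width','finger_force')})
for v in (60,100,140):
    r=[w('wrist',u,v) for u in range(150,380,8) if d[v,u]>0]
    r=[q for q in r if q[2]>8]
    print(v,[tuple(q.round().astype(int).tolist()) for q in r])
cv2.imwrite('pics/w6.png',p[:,:,::-1])
```

```text
{'time': np.float64(7.95), 'tool_pos': array([ 562.49, -159.21,   94.99]), 'tcp_rot': array([ 3.14, -0.  , -0.02]), 'contact_force': array([ 1.81, -0.98,  2.01]), 'grip_width': np.float64(57.2), 'finger_force': np.float64(0.0)}
60 []
100 [(638, -169, 36), (637, -174, 47), (637, -179, 50), (637, -185, 52), (637, -190, 55), (637, -196, 54), (637, -201, 54), (637, -208, 48), (637, -216, 36)]
140 [(608, -168, 37), (609, -174, 46), (610, -179, 52), (609, -185, 52), (610, -190, 55), (609, -196, 54), (609, -202, 52), (608, -209, 47)]
```

View pics/w6.png

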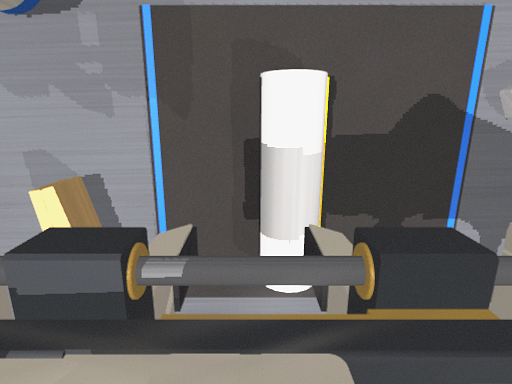

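The tube lies clear at columns 260–328, with the yellow stripe at its right edge (325, 75–230). I'll fit the axis and stripe from this frame.

Run:
```python
from tube import *
x,sd,ang,E,S=fit('wrist',range(82,220,8),240,345,thr=105,col='y'); print(x,sd,ang.round(2),E[:2],E[-2:],[(round(float(q[0]),1),q[2]) for q in S])
f=np.load('wrist.npz')['p']; print(f[100,318:332].tolist())
print(w('wrist',294,72,z=52))
```

```text
[-1.91579386e+02 -2.18715838e-02] 0.4349408711178419 [-1.2  -1.19 -1.18 -1.17 -1.17 -1.16 -1.15 -1.15 -1.08 -1.13 -1.22 -1.12
 -1.2  -1.11 -1.18 -1.1  -1.16 -1.09] [(np.float64(260.5), 82), (np.float64(329.5), 82)] [(np.float64(260.5), 218), (np.float64(320.5), 218)] [(328.0, 3), (327.5, 2), (327.0, 3), (326.5, 2), (326.0, 3), (325.5, 2), (325.0, 3), (324.5, 2), (323.5, 2), (323.5, 2), (323.5, 2), (322.5, 2), (322.5, 2), (321.5, 2), (321.5, 2), (320.5, 2), (320.5, 2), (319.5, 2)]
[[246, 246, 246], [246, 246, 245], [245, 245, 244], [245, 245, 244], [244, 243, 242], [241, 240, 238], [226, 222, 226], [223, 218, 203], [252, 249, 116], [255, 255, 0], [102, 88, 46], [42, 43, 45], [57, 55, 55], [58, 56, 55]]
[ 655.2485757  -190.10872996   52.        ]
```

The tube is at y = -191.6, so the yellow stripe is at about -1.69 rad and 42 mm of rolling remain. I'll close the jaw and hover above it.

send_rows --rows '[{"x":0.02,"y":0.08,"z":0,"ax":0,"ay":0,"az":0,"jaw":-1},{"x":0.053,"y":0.16,"z":0,"ax":0,"ay":0,"az":0,"jaw":-1},{"x":0.053,"y":0.214,"z":0,"ax":0,"ay":0,"az":0,"jaw":-1},{"x":0.053,"y":0.214,"z":0,"ax":0,"ay":0,"az":0,"jaw":-1},{"x":0.053,"y":0.214,"z":0.06,"ax":0,"ay":0,"az":0,"jaw":-1},{"x":0.053,"y":0.214,"z":0.12,"ax":0,"ay":0,"az":0,"jaw":-1},{"x":0.053,"y":0.214,"z":0.16,"ax":0,"ay":0,"az":0,"jaw":-1},{"x":0.053,"y":0.214,"z":0.16,"ax":0,"ay":0,"az":0,"jaw":-1},{"x":0.053,"y":0.214,"z":0.16,"ax":0,"ay":0,"az":0,"jaw":-1},{"x":0.053,"y":0.214,"z":0.16,"ax":0,"ay":0,"az":0,"jaw":-1}]'

```text
time: 9.2
tool_pos: [571.3, -202.0, 60.6]
tcp_rot: [3.141, -0.001, -0.024]
contact_force: [-0.9, 0.6, 0.6]
grip_width: 0.2
finger_force: 0.0
```

send_rows --rows '[{"x":0,"y":0,"z":0.025,"ax":0,"ay":0,"az":0,"jaw":-1},{"x":0,"y":0,"z":0.039,"ax":0,"ay":0,"az":0,"jaw":-1},{"x":0,"y":-0.015,"z":0.039,"ax":0,"ay":0,"az":0,"jaw":-1},{"x":0,"y":-0.045,"z":0.039,"ax":0,"ay":0,"az":0,"jaw":-1},{"x":0,"y":-0.085,"z":0.039,"ax":0,"ay":0,"az":0,"jaw":-1},{"x":0,"y":-0.125,"z":0.039,"ax":0,"ay":0,"az":0,"jaw":-1},{"x":0,"y":-0.165,"z":0.039,"ax":0,"ay":0,"az":0,"jaw":-1},{"x":0,"y":-0.195,"z":0.039,"ax":0,"ay":0,"az":0,"jaw":-1},{"x":0,"y":-0.21,"z":0.039,"ax":0,"ay":0,"az":0,"jaw":-1},{"x":0,"y":-0.21,"z":0.039,"ax":0,"ay":0,"az":0,"jaw":-1}]'

```text
time: 10.45
tool_pos: [572.0, -159.7, 52.4]
tcp_rot: [3.142, -0.0, -0.024]
contact_force: [0.6, 0.0, -1.1]
grip_width: 0.6
finger_force: 0.0
```

Run:
```python
from tube import *
cap('wrist'); p=np.load('wrist.npz')['p']; print(p[90,150:330:6].max(1).tolist())
x,sd,ang,E,S=fit('wrist',range(82,200,8),180,345,thr=105,col='y'); print(x,sd,ang.round(2),E[:2],E[-2:],[(round(float(q[0]),1),q[2]) for q in S])
```

```text
[75, 74, 77, 73, 75, 77, 76, 73, 68, 75, 75, 67, 74, 78, 75, 80, 76, 73, 75, 241, 245, 247, 247, 247, 247, 247, 247, 247, 247, 247]
[-1.91398332e+02 -2.30925271e-02] 0.45915079400893427 [-1.15 -1.09 -1.17 -1.11 -1.11 -1.12 -1.13 -1.08 -1.15 -1.09 -1.17 -1.1
 -1.11 -1.12] [(np.float64(263.5), 82), (np.float64(340.5), 82)] [(np.float64(261.5), 194), (np.float64(335.5), 194)] [(342.0, 3), (341.0, 3), (341.0, 3), (340.0, 3), (339.5, 2), (339.0, 3), (338.5, 2), (337.5, 2), (337.5, 2), (336.5, 2), (336.5, 2), (335.5, 2), (335.0, 3), (334.5, 2)]
```

There was no contact. I'll go back and press a little lower, checking the force.

send_rows --rows '[{"x":0,"y":0,"z":-0.05,"ax":0,"ay":0,"az":0,"jaw":-1},{"x":0,"y":0.1,"z":-0.05,"ax":0,"ay":0,"az":0,"jaw":-1},{"x":0,"y":0.21,"z":-0.05,"ax":0,"ay":0,"az":0,"jaw":-1},{"x":0,"y":0.21,"z":-0.05,"ax":0,"ay":0,"az":0,"jaw":-1},{"x":0,"y":0.21,"z":-0.03,"ax":0,"ay":0,"az":0,"jaw":-1},{"x":0,"y":0.21,"z":-0.01,"ax":0,"ay":0,"az":0,"jaw":-1},{"x":0,"y":0.21,"z":0.0,"ax":0,"ay":0,"az":0,"jaw":-1},{"x":0,"y":0.21,"z":0.01,"ax":0,"ay":0,"az":0,"jaw":-1},{"x":0,"y":0.21,"z":0.01,"ax":0,"ay":0,"az":0,"jaw":-1},{"x":0,"y":0.21,"z":0.01,"ax":0,"ay":0,"az":0,"jaw":-1}]'

```text
time: 11.75
tool_pos: [571.1, -201.8, 50.4]
tcp_rot: [3.141, -0.0, -0.024]
contact_force: [0.5, 0.4, -0.4]
grip_width: 0.3
finger_force: 0.0
```

send_rows --rows '[{"x":0,"y":0,"z":-0.03,"ax":0,"ay":0,"az":0,"jaw":-1},{"x":0,"y":-0.03,"z":-0.03,"ax":0,"ay":0,"az":0,"jaw":-1},{"x":0,"y":-0.03,"z":-0.01,"ax":0,"ay":0,"az":0,"jaw":-1},{"x":0,"y":-0.03,"z":0,"ax":0,"ay":0,"az":0,"jaw":-1},{"x":0,"y":-0.03,"z":0,"ax":0,"ay":0,"az":0,"jaw":-1},{"x":0,"y":-0.03,"z":0.005,"ax":0,"ay":0,"az":0,"jaw":-1},{"x":0,"y":-0.03,"z":0.005,"ax":0,"ay":0,"az":0,"jaw":-1},{"x":0,"y":-0.03,"z":0.01,"ax":0,"ay":0,"az":0,"jaw":-1},{"x":0,"y":-0.03,"z":0.01,"ax":0,"ay":0,"az":0,"jaw":-1},{"x":0,"y":-0.03,"z":0.01,"ax":0,"ay":0,"az":0,"jaw":-1}]'

```text
time: 13.0
tool_pos: [571.1, -195.9, 48.4]
tcp_rot: [3.142, -0.0, -0.024]
contact_force: [-0.7, -1.1, -0.2]
grip_width: 0.5
finger_force: 0.0
```

Run:
```python
from tube import *
cap('wrist'); p=np.load('wrist.npz')['p']
x,sd,ang,E,S=fit('wrist',range(82,200,8),180,345,thr=105,col='y'); print(x,sd,ang.round(2)[:4],E[:2],E[-2:],[(round(float(q[0]),1),q[2]) for q in S][:3])
```

```text
[-1.91280681e+02 -1.78468615e-02] 0.7170430138223436 [-1.4  -1.47 -1.47 -1.47] [(np.float64(202.5), 82), (np.float64(282.5), 82)] [(np.float64(206.5), 194), (np.float64(282.5), 194)] [(284.0, 3), (284.0, 3), (284.0, 3)]
```

The fingertips still show no force at z = 48, so the contact surface must begin higher up the finger, at the pads. I'll centre over the tube and descend in small steps.

send_rows --rows '[{"x":0,"y":-0.015,"z":0,"ax":0,"ay":0,"az":0,"jaw":-1},{"x":0,"y":-0.015,"z":0.005,"ax":0,"ay":0,"az":0,"jaw":-1},{"x":0,"y":-0.015,"z":0.005,"ax":0,"ay":0,"az":0,"jaw":-1},{"x":0,"y":-0.015,"z":0.01,"ax":0,"ay":0,"az":0,"jaw":-1},{"x":0,"y":-0.015,"z":0.01,"ax":0,"ay":0,"az":0,"jaw":-1},{"x":0,"y":-0.015,"z":0.015,"ax":0,"ay":0,"az":0,"jaw":-1},{"x":0,"y":-0.015,"z":0.015,"ax":0,"ay":0,"az":0,"jaw":-1},{"x":0,"y":-0.015,"z":0.02,"ax":0,"ay":0,"az":0,"jaw":-1},{"x":0,"y":-0.015,"z":0.02,"ax":0,"ay":0,"az":0,"jaw":-1},{"x":0,"y":-0.015,"z":0.02,"ax":0,"ay":0,"az":0,"jaw":-1}]'

```text
time: 14.3
tool_pos: [571.2, -192.8, 44.3]
tcp_rot: [3.142, -0.0, -0.024]
contact_force: [-0.0, -0.5, -0.8]
grip_width: 0.8
finger_force: 0.0
```

Run:
```python
from h import *
p,d=cap('wrist')
for v in (100,160,200,220,240,262,275,290,305):
    r=[w('wrist',u,v) for u in range(190,310,8) if d[v,u]>0]
    print(v,[tuple(q.round().astype(int).tolist()) for q in r if q[2]>8])
cv2.imwrite('pics/w7.png',cv2.resize(p[:,:,::-1],(768,576)))
```

```text
100 [(647, -173, 45), (646, -178, 48), (646, -183, 52), (646, -187, 54), (646, -191, 54), (646, -196, 54), (646, -200, 53), (646, -205, 51), (646, -209, 48), (646, -215, 41)]
160 [(612, -171, 43), (613, -176, 48), (613, -181, 52), (613, -186, 54), (613, -190, 54), (613, -195, 53), (612, -200, 51), (612, -204, 52), (612, -209, 47), (610, -215, 37)]
200 [(586, -169, 42), (588, -175, 48), (589, -180, 52), (589, -185, 53), (589, -190, 54), (589, -195, 53), (589, -199, 52), (588, -204, 51), (587, -209, 46), (583, -216, 33)]
220 [(573, -169, 41), (575, -175, 48), (576, -180, 51), (577, -185, 53), (577, -189, 54), (577, -194, 54), (576, -199, 52), (575, -204, 50), (574, -209, 46), (569, -216, 34)]
240 [(609, -177, 157), (608, -179, 156), (608, -181, 157), (608, -183, 156), (608, -185, 157), (608, -187, 156), (608, -189, 155), (581, -190, 94), (581, -194, 94), (608, -196, 157), (608, -198, 156), (608, -200, 156), (608, -202, 156), (608, -204, 156), (608, -206, 156)]
262 [(606, -178, 165), (607, -180, 166), (606, -182, 165), (606, -184, 166), (606, -186, 165), (606, -188, 165), (606, -190, 16
[... 272 characters left out ...]
 166), (599, -191, 159), (600, -193, 160), (603, -195, 166), (602, -197, 165), (602, -199, 165), (603, -201, 166), (603, -203, 166), (602, -205, 166)]
290 [(599, -178, 165), (599, -180, 166), (599, -182, 166), (599, -184, 166), (599, -186, 166), (598, -187, 164), (599, -189, 166), (572, -190, 122), (572, -193, 122), (599, -195, 166), (599, -197, 165), (599, -199, 166), (599, -201, 167), (598, -203, 165), (599, -205, 166)]
305 [(595, -178, 166), (595, -180, 166), (595, -182, 166), (595, -183, 165), (595, -185, 165), (594, -187, 165), (595, -189, 166), (565, -190, 122), (565, -193, 122), (595, -195, 166), (595, -197, 166), (594, -199, 165), (595, -201, 166), (594, -203, 165), (594, -205, 165)]
```

View pics/w7.png

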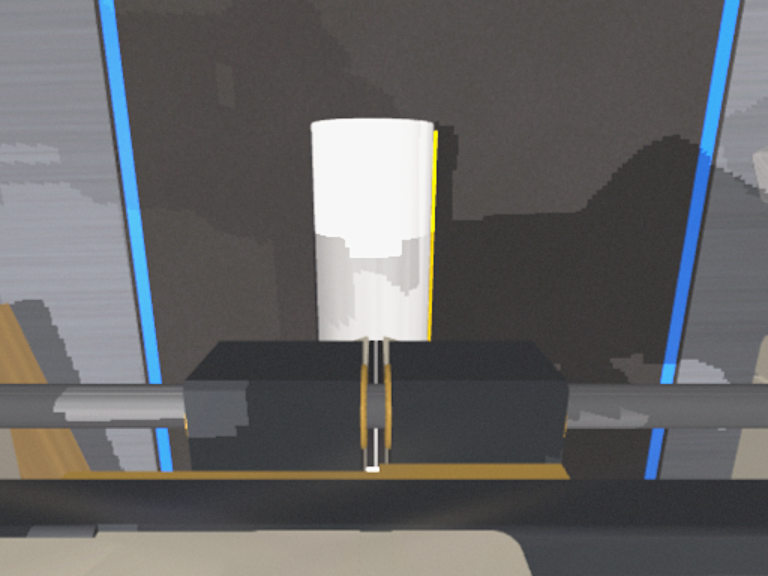

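The tube is centred at y≈-192 under the closed thin fingers, with the yellow stripe at the right edge (433, 130–340). The pads should begin about 10 mm above the tip, so I'll press slightly lower and stroke +y.

send_rows --rows '[{"x":0,"y":0.03,"z":0,"ax":0,"ay":0,"az":0,"jaw":-1},{"x":0,"y":0.03,"z":0.008,"ax":0,"ay":0,"az":0,"jaw":-1},{"x":0,"y":0.03,"z":0.014,"ax":0,"ay":0,"az":0,"jaw":-1},{"x":0,"y":0.015,"z":0.014,"ax":0,"ay":0,"az":0,"jaw":-1},{"x":0,"y":-0.005,"z":0.014,"ax":0,"ay":0,"az":0,"jaw":-1},{"x":0,"y":-0.03,"z":0.014,"ax":0,"ay":0,"az":0,"jaw":-1},{"x":0,"y":-0.055,"z":0.014,"ax":0,"ay":0,"az":0,"jaw":-1},{"x":0,"y":-0.08,"z":0.014,"ax":0,"ay":0,"az":0,"jaw":-1},{"x":0,"y":-0.095,"z":0.014,"ax":0,"ay":0,"az":0,"jaw":-1},{"x":0,"y":-0.1,"z":0.014,"ax":0,"ay":0,"az":0,"jaw":-1}]'

```text
time: 15.6
tool_pos: [571.7, -172.6, 41.6]
tcp_rot: [3.142, -0.0, -0.024]
contact_force: [-0.8, -0.1, -0.4]
grip_width: 0.4
finger_force: 0.0
```

```bash
cat > st.py <<'E'
from tube import *
import sys
cap('wrist'); f=np.load('wrist.npz'); d=f['d']; 
q=np.array([w('wrist',u,v) for v in range(90,200,10) for u in range(120,400,5) if d[v,u]>0])
q=q[(q[:,2]>25)&(q[:,2]<65)&(abs(q[:,1]+180)<90)]
print('tube y',np.median([ (lambda s:(s[:,1].max()+s[:,1].min())/2)(q[(q[:,0]>a)&(q[:,0]<a+15)]) for a in (590,605,620,630)]).round(1),'zmax',np.percentile(q[:,2],97).round(1))
us=[w('wrist',u,120) for u in (0,511)]
u=[i for i in range(100,420) if (lambda p:p[2]>30 and p[2]<65)(w('wrist',i,120))] 
x,sd,ang,E,S=fit('wrist',range(82,200,8),max(min(u)-8,0),max(u)+9,thr=105,col='y')
print(x.round(3),sd.round(2),'yellow',ang.round(2),'px',[s[2] for s in S][:4]); o=bot.get_obs(); print(o['time'],o['tool_pos'].round(1),o['contact_force'].round(1))
E
python3 st.py
```

```text
tube y -192.2 zmax 54.5
[-1.91346e+02 -1.90000e-02] 0.56 yellow [-1.35 -1.2  -1.3  -1.27 -1.25 -1.24 -1.22 -1.35 -1.2  -1.18 -1.27 -1.16
 -1.23 -1.14] px [3, 3, 3, 2]
15.65 [ 571.7 -172.6   41.5] [-0.2  0.2 -0.6]
```

send_rows --rows '[{"x":0,"y":0.05,"z":-0.02,"ax":0,"ay":0,"az":0,"jaw":-1},{"x":0,"y":0.1,"z":-0.02,"ax":0,"ay":0,"az":0,"jaw":-1},{"x":0,"y":0.1,"z":-0.005,"ax":0,"ay":0,"az":0,"jaw":-1},{"x":0,"y":0.1,"z":0.005,"ax":0,"ay":0,"az":0,"jaw":-1},{"x":0,"y":0.1,"z":0.01,"ax":0,"ay":0,"az":0,"jaw":-1},{"x":0,"y":0.1,"z":0.015,"ax":0,"ay":0,"az":0,"jaw":-1},{"x":0,"y":0.1,"z":0.02,"ax":0,"ay":0,"az":0,"jaw":-1},{"x":0,"y":0.1,"z":0.025,"ax":0,"ay":0,"az":0,"jaw":-1},{"x":0,"y":0.1,"z":0.03,"ax":0,"ay":0,"az":0,"jaw":-1},{"x":0,"y":0.1,"z":0.03,"ax":0,"ay":0,"az":0,"jaw":-1}]'

```text
time: 16.9
tool_pos: [571.2, -192.8, 35.5]
tcp_rot: [-3.142, 0.0, -0.024]
contact_force: [1.1, 0.1, -0.5]
grip_width: 0.5
finger_force: 0.0
```

The images suggest that the real fingertips end higher than the reported TCP: their lowest visible part is at row 225, about 30 mm above it. I'll keep probing down for contact.

send_rows --rows '[{"x":0,"y":0,"z":0.005,"ax":0,"ay":0,"az":0,"jaw":-1},{"x":0,"y":0,"z":0.01,"ax":0,"ay":0,"az":0,"jaw":-1},{"x":0,"y":0,"z":0.015,"ax":0,"ay":0,"az":0,"jaw":-1},{"x":0,"y":0,"z":0.02,"ax":0,"ay":0,"az":0,"jaw":-1},{"x":0,"y":0,"z":0.025,"ax":0,"ay":0,"az":0,"jaw":-1},{"x":0,"y":0,"z":0.03,"ax":0,"ay":0,"az":0,"jaw":-1},{"x":0,"y":0,"z":0.035,"ax":0,"ay":0,"az":0,"jaw":-1},{"x":0,"y":0,"z":0.04,"ax":0,"ay":0,"az":0,"jaw":-1},{"x":0,"y":0,"z":0.045,"ax":0,"ay":0,"az":0,"jaw":-1},{"x":0,"y":0,"z":0.045,"ax":0,"ay":0,"az":0,"jaw":-1}]'

```text
time: 18.15
tool_pos: [571.1, -192.8, 26.5]
tcp_rot: [-3.142, 0.0, -0.024]
contact_force: [0.1, 0.2, -0.7]
grip_width: 0.5
finger_force: 0.0
```

The earlier jam at TCP z = 21 fits a fingertip about 33 mm above the reported TCP. I'll press to a commanded z of about 19 and stroke.

send_rows --rows '[{"x":0,"y":0.035,"z":0.01,"ax":0,"ay":0,"az":0,"jaw":-1},{"x":0,"y":0.035,"z":0.025,"ax":0,"ay":0,"az":0,"jaw":-1},{"x":0,"y":0.035,"z":0.037,"ax":0,"ay":0,"az":0,"jaw":-1},{"x":0,"y":0.02,"z":0.037,"ax":0,"ay":0,"az":0,"jaw":-1},{"x":0,"y":0,"z":0.037,"ax":0,"ay":0,"az":0,"jaw":-1},{"x":0,"y":-0.025,"z":0.037,"ax":0,"ay":0,"az":0,"jaw":-1},{"x":0,"y":-0.05,"z":0.037,"ax":0,"ay":0,"az":0,"jaw":-1},{"x":0,"y":-0.075,"z":0.037,"ax":0,"ay":0,"az":0,"jaw":-1},{"x":0,"y":-0.095,"z":0.037,"ax":0,"ay":0,"az":0,"jaw":-1},{"x":0,"y":-0.1,"z":0.037,"ax":0,"ay":0,"az":0,"jaw":-1}]'

```text
time: 19.4
tool_pos: [572.3, -173.5, 22.2]
tcp_rot: [3.14, -0.003, -0.024]
contact_force: [-6.1, -0.3, 20.0]
grip_width: 0.3
finger_force: 10.4
```

```bash
python3 st.py
```

```text
tube y -177.9 zmax 54.4
[-1.77556e+02 -1.40000e-02] 0.72 yellow [-1.05 -1.03 -1.02 -1.03 -1.02 -1.   -1.02 -1.03 -0.99 -1.   -1.01 -1.
 -0.98 -1.  ] px [10, 11, 10, 10]
19.45 [ 572.3 -173.4   22.2] [-7.1  0.8 21.3]
```

It works: the tube rolled 14 mm and the stripe is now at about -1.05. I'll repeat the stroke.

send_rows --rows '[{"x":0,"y":0,"z":-0.04,"ax":0,"ay":0,"az":0,"jaw":-1},{"x":0,"y":0.055,"z":-0.04,"ax":0,"ay":0,"az":0,"jaw":-1},{"x":0,"y":0.055,"z":-0.02,"ax":0,"ay":0,"az":0,"jaw":-1},{"x":0,"y":0.055,"z":0,"ax":0,"ay":0,"az":0,"jaw":-1},{"x":0,"y":0.035,"z":0,"ax":0,"ay":0,"az":0,"jaw":-1},{"x":0,"y":0.01,"z":0,"ax":0,"ay":0,"az":0,"jaw":-1},{"x":0,"y":-0.02,"z":0,"ax":0,"ay":0,"az":0,"jaw":-1},{"x":0,"y":-0.05,"z":0,"ax":0,"ay":0,"az":0,"jaw":-1},{"x":0,"y":-0.07,"z":0,"ax":0,"ay":0,"az":0,"jaw":-1},{"x":0,"y":-0.075,"z":0,"ax":0,"ay":0,"az":0,"jaw":-1}]'

```text
time: 20.7
tool_pos: [572.5, -158.2, 21.9]
tcp_rot: [3.14, -0.002, -0.024]
contact_force: [-8.5, 1.1, 25.1]
grip_width: 0.5
finger_force: 12.2
```

```bash
python3 st.py
```

```text
tube y -164.1 zmax 54.5
[-1.62918e+02 -2.20000e-02] 0.18 yellow [-0.33 -0.54 -0.53 -0.54 -0.53 -0.54 -0.54 -0.53 -0.53 -0.53 -0.53 -0.53
 -0.52 -0.52 -0.52] px [3, 21, 22, 22]
20.75 [ 572.5 -158.1   21.9] [-7.1  2.6 24.7]
```

send_rows --rows '[{"x":0,"y":0,"z":-0.04,"ax":0,"ay":0,"az":0,"jaw":-1},{"x":0,"y":0.058,"z":-0.04,"ax":0,"ay":0,"az":0,"jaw":-1},{"x":0,"y":0.058,"z":-0.02,"ax":0,"ay":0,"az":0,"jaw":-1},{"x":0,"y":0.058,"z":0,"ax":0,"ay":0,"az":0,"jaw":-1},{"x":0,"y":0.04,"z":0,"ax":0,"ay":0,"az":0,"jaw":-1},{"x":0,"y":0.015,"z":0,"ax":0,"ay":0,"az":0,"jaw":-1},{"x":0,"y":-0.015,"z":0,"ax":0,"ay":0,"az":0,"jaw":-1},{"x":0,"y":-0.04,"z":0,"ax":0,"ay":0,"az":0,"jaw":-1},{"x":0,"y":-0.055,"z":0,"ax":0,"ay":0,"az":0,"jaw":-1},{"x":0,"y":-0.06,"z":0,"ax":0,"ay":0,"az":0,"jaw":-1}]'

```text
time: 22.0
tool_pos: [572.8, -146.3, 22.0]
tcp_rot: [3.14, -0.002, -0.024]
contact_force: [-7.6, 0.6, 26.7]
grip_width: -0.1
finger_force: 13.0
```

```bash
python3 st.py
```

```text
tube y -152.4 zmax 55.4
[-1.50767e+02 -2.30000e-02] 0.19 yellow [-0.03 -0.03 -0.03 -0.04 -0.04 -0.03 -0.03 -0.03 -0.03 -0.03 -0.04 -0.04
 -0.04 -0.04 -0.03] px [25, 25, 25, 25]
22.05 [ 572.8 -146.2   21.9] [-8.1  2.  26.4]
```

The stripe is up within 0.04 rad. Now I'll lift off, open and centre over the tube.

send_rows --rows '[{"x":0,"y":0,"z":-0.03,"ax":0,"ay":0,"az":0,"jaw":-1},{"x":0,"y":0,"z":-0.1,"ax":0,"ay":0,"az":0,"jaw":-1},{"x":0,"y":0,"z":-0.2,"ax":0,"ay":0,"az":0,"jaw":0},{"x":-0.02,"y":0.024,"z":-0.3,"ax":0,"ay":0,"az":0,"jaw":1},{"x":-0.045,"y":0.024,"z":-0.3,"ax":0,"ay":0,"az":0,"jaw":1},{"x":-0.045,"y":0.024,"z":-0.3,"ax":0,"ay":0,"az":0,"jaw":1},{"x":-0.045,"y":0.024,"z":-0.3,"ax":0,"ay":0,"az":0,"jaw":1},{"x":-0.045,"y":0.024,"z":-0.3,"ax":0,"ay":0,"az":0,"jaw":1},{"x":-0.045,"y":0.024,"z":-0.3,"ax":0,"ay":0,"az":0,"jaw":1},{"x":-0.045,"y":0.024,"z":-0.3,"ax":0,"ay":0,"az":0,"jaw":1}]'

```text
time: 23.3
tool_pos: [563.2, -150.4, 79.0]
tcp_rot: [-3.142, 0.0, -0.024]
contact_force: [0.2, -0.8, -0.0]
grip_width: 76.2
finger_force: 0.0
```

```bash
python3 st.py
python3 - <<'E'
from h import *
d=np.load('wrist.npz')['d']
for u in (252,262):
  print([tuple(w('wrist',u,v).round().astype(int).tolist()) for v in range(60,384,10)if d[v,u]>0])
E
```

```text
tube y -152.4 zmax 55.3
[-1.50627e+02 -2.40000e-02] 0.27 yellow [-0.03 -0.03 -0.03 -0.04 -0.04 -0.04 -0.04 -0.04 -0.04 -0.04 -0.04 -0.04
 -0.04 -0.04 -0.04] px [18, 18, 18, 18]
23.35 [ 563.2 -150.4   79.1] [0.2 0.8 0.2]
[(670, -153, 5), (657, -153, 53), (651, -153, 55), (645, -153, 54), (639, -152, 55), (632, -152, 54), (626, -152, 55), (620, -152, 54), (613, -152, 55), (607, -152, 56), (600, -152, 54), (593, -151, 54), (586, -151, 54), (579, -151, 55), (571, -151, 54), (564, -151, 54), (557, -151, 55), (549, -150, 55), (542, -150, 55), (534, -150, 56), (594, -151, 192), (592, -150, 193), (590, -150, 194), (500, -149, 54), (492, -149, 55), (446, -148, 1), (589, -150, 209), (589, -150, 212), (589, -150, 215), (589, -150, 218), (590, -150, 222), (589, -150, 223), (588, -150, 224)]
[(669, -161, 4), (657, -159, 53), (651, -159, 53), (645, -159, 55), (639, -159, 54), (632, -159, 53), (626, -159, 54), (619, -159, 54), (613, -158, 55), (606, -158, 54), (600, -158, 55), (592, -158, 53), (586, -158, 54), (578, -158, 54), (571, -158, 54), (564, -158, 54), (556, -158, 53), (549, -158, 54), (540, -158, 52), (533, -157, 53), (595, -153, 192), (593, -153, 194), (590, -153, 195), (499, -157, 52), (491, -157, 53), (445, -158, 0), (589, -152, 210), (589, -152, 213), (590, -152, 216), (589, -152, 218), (590, -152, 222), (590, -152, 224), (590, -152, 226)]
```

The tube stays put with the stripe up. I'll descend, allowing for the measured fingertip offset, and grip.

send_rows --rows '[{"x":0,"y":0,"z":0.1,"ax":0,"ay":0,"az":0,"jaw":1},{"x":0,"y":0,"z":0.22,"ax":0,"ay":0,"az":0,"jaw":1},{"x":0,"y":0,"z":0.34,"ax":0,"ay":0,"az":0,"jaw":1},{"x":0,"y":0,"z":0.42,"ax":0,"ay":0,"az":0,"jaw":1},{"x":0,"y":0,"z":0.46,"ax":0,"ay":0,"az":0,"jaw":1},{"x":0,"y":0,"z":0.475,"ax":0,"ay":0,"az":0,"jaw":1},{"x":0,"y":0,"z":0.475,"ax":0,"ay":0,"az":0,"jaw":0.5},{"x":0,"y":0,"z":0.475,"ax":0,"ay":0,"az":0,"jaw":0.25},{"x":0,"y":0,"z":0.475,"ax":0,"ay":0,"az":0,"jaw":0.15},{"x":0,"y":0,"z":0.475,"ax":0,"ay":0,"az":0,"jaw":0.15}]'

```text
time: 24.6
tool_pos: [563.4, -150.5, -15.6]
tcp_rot: [3.141, -0.001, -0.024]
contact_force: [0.4, 0.2, 0.1]
grip_width: 56.7
finger_force: 0.0
```

send_rows --rows '[{"x":0,"y":0,"z":0,"ax":0,"ay":0,"az":0,"jaw":0.05},{"x":0,"y":0,"z":0,"ax":0,"ay":0,"az":0,"jaw":-0.2},{"x":0,"y":0,"z":0,"ax":0,"ay":0,"az":0,"jaw":-1},{"x":0,"y":0,"z":0,"ax":0,"ay":0,"az":0,"jaw":-1},{"x":0,"y":0,"z":0,"ax":0,"ay":0,"az":0,"jaw":-1},{"x":0,"y":0,"z":-0.02,"ax":0,"ay":0,"az":0,"jaw":-1},{"x":0,"y":0,"z":-0.05,"ax":0,"ay":0,"az":0,"jaw":-1},{"x":0,"y":0,"z":-0.08,"ax":0,"ay":0,"az":0,"jaw":-1},{"x":0,"y":0,"z":-0.1,"ax":0,"ay":0,"az":0,"jaw":-1},{"x":0,"y":0,"z":-0.1,"ax":0,"ay":0,"az":0,"jaw":-1}]'

```text
time: 25.85
tool_pos: [563.4, -150.5, 4.6]
tcp_rot: [3.141, -0.001, -0.024]
contact_force: [-0.4, -0.7, -3.3]
grip_width: 49.3
finger_force: 30.0
```

```bash
cat > tilt.py <<'E'
from tube import *
cap('wrist'); f=np.load('wrist.npz'); d=f['d']; m=cm('wrist')
q=np.array([w('wrist',252,v) for v in range(20,240,8) if d[v,252]>0]); q=q[q[:,2]>25]; print(np.c_[q[:,0],q[:,2]].round().astype(int).tolist()); 
k=q[:,2]>q[:,2].max()-9; print('slope',np.polyfit(q[k,0],q[k,2],1).round(3)); zt=np.median(q[k,2]); print('top',zt)
x,sd,ang,E,S=fit('wrist',range(82,200,8),190,320,thr=105,col='y',h=zt-25); print(x.round(3),sd.round(2),'yellow',ang.round(2))
o=bot.get_obs(); print(o['time'],o['tool_pos'].round(1),o['contact_force'].round(1))
E
python3 tilt.py
```

```text
[[658, 74], [655, 74], [652, 74], [650, 74], [647, 75], [644, 76], [642, 75], [639, 74], [636, 74], [634, 74], [631, 74], [628, 75], [625, 75], [622, 75], [619, 74], [616, 75], [613, 74], [610, 75], [607, 75], [604, 74], [600, 74], [597, 74], [594, 75], [591, 75], [587, 74], [584, 75]]
slope [-2.0000e-03  7.6032e+01]
top 74.46396151030865
[-1.49353e+02 -2.00000e-02] 0.27 yellow [-0.   -0.01 -0.01 -0.01  0.   -0.01 -0.01  0.    0.    0.    0.    0.
  0.01 -0.    0.01]
25.9 [ 563.3 -150.4    4.3] [ 0.1 -0.7 -4.4]
```

The tube is held level with the stripe at 0.00. I'll carry it to the jig.

send_rows --rows '[{"x":0,"y":0,"z":-0.06,"ax":0,"ay":0,"az":0,"jaw":-1},{"x":0,"y":0,"z":-0.16,"ax":0,"ay":0,"az":0,"jaw":-1},{"x":0,"y":-0.06,"z":-0.26,"ax":0,"ay":0,"az":0,"jaw":-1},{"x":0,"y":-0.18,"z":-0.32,"ax":0,"ay":0,"az":0,"jaw":-1},{"x":0,"y":-0.34,"z":-0.35,"ax":0,"ay":0,"az":0,"jaw":-1},{"x":0,"y":-0.5,"z":-0.35,"ax":0,"ay":0,"az":0,"jaw":-1},{"x":0,"y":-0.66,"z":-0.35,"ax":0,"ay":0,"az":0,"jaw":-1},{"x":0,"y":-0.8,"z":-0.35,"ax":0,"ay":0,"az":0,"jaw":-1},{"x":0,"y":-0.9,"z":-0.35,"ax":0,"ay":0,"az":0,"jaw":-1},{"x":0,"y":-0.95,"z":-0.35,"ax":0,"ay":0,"az":0,"jaw":-1}]'

```text
time: 27.15
tool_pos: [567.8, 40.4, 74.5]
tcp_rot: [3.141, -0.0, -0.023]
contact_force: [-0.4, -0.2, -4.4]
grip_width: 49.2
finger_force: 30.0
```

send_rows --rows '[{"x":0,"y":-0.06,"z":0,"ax":0,"ay":0,"az":0.01,"jaw":-1},{"x":-0.01,"y":-0.18,"z":0,"ax":0,"ay":0,"az":0.03,"jaw":-1},{"x":-0.02,"y":-0.33,"z":0,"ax":0,"ay":0,"az":0.05,"jaw":-1},{"x":-0.03,"y":-0.48,"z":0,"ax":0,"ay":0,"az":0.07,"jaw":-1},{"x":-0.04,"y":-0.62,"z":0,"ax":0,"ay":0,"az":0.09,"jaw":-1},{"x":-0.049,"y":-0.72,"z":0,"ax":0,"ay":0,"az":0.09,"jaw":-1},{"x":-0.049,"y":-0.781,"z":0.05,"ax":0,"ay":0,"az":0.09,"jaw":-1},{"x":-0.049,"y":-0.781,"z":0.13,"ax":0,"ay":0,"az":0.09,"jaw":-1},{"x":-0.049,"y":-0.781,"z":0.2,"ax":0,"ay":0,"az":0.09,"jaw":-1},{"x":-0.049,"y":-0.781,"z":0.2,"ax":0,"ay":0,"az":0.09,"jaw":-1}]'

```text
time: 28.4
tool_pos: [560.5, 194.8, 32.1]
tcp_rot: [3.14, 0.004, -0.119]
contact_force: [-0.7, -0.5, -4.5]
grip_width: 49.6
finger_force: 30.0
```

```bash
python3 tilt.py
python3 - <<'E'
from h import *
j=np.load('jig.npz');t,th=j['t'],float(j['th']);R=np.array([[np.cos(th),-np.sin(th)],[np.sin(th),np.cos(th)]])
f=np.load('wrist.npz');d=f['d'];p=f['p'].astype(int)
# edges of red wall top & tube in jig frame
for v in (60,90,120,150):
    s=[]
    for u in range(60,420,6):
        if d[v,u]>0:
            q=w('wrist',u,v); s.append((*(R.T@(q[:2]-t)).round().astype(int).tolist(),int(q[2].round())))
    print(v,s[::2])
E
```

```text
[[673, 42], [669, 43], [655, 100], [652, 102], [649, 101], [647, 101], [644, 101], [641, 102], [639, 102], [636, 102], [633, 101], [630, 101], [628, 102], [625, 102], [622, 102], [619, 102], [616, 101], [613, 101], [610, 103], [607, 102], [604, 101], [601, 101], [598, 102], [594, 101], [591, 103], [588, 103], [584, 101], [581, 102]]
slope [-1.20000e-02  1.09191e+02]
top 101.64644570357413
[1.84077e+02 3.80000e-02] 4.08 yellow [-0.01 -0.    0.01  0.03  0.05  0.07  0.08  0.11  0.12  0.15  0.17  0.19
  0.21  0.23  0.25]
28.45 [561.3 195.   33.1] [-0.1 -0.3 -4.1]
60 [(88, 125, 0), (88, 117, 0), (87, 108, 1), (88, 101, 0), (87, 93, 1), (87, 85, 1), (86, 74, 12), (86, 66, 15), (85, 58, 17), (86, 52, 12), (86, 45, 12), (76, 25, 83), (75, 19, 93), (74, 14, 97), (74, 10, 99), (74, 5, 101), (74, 1, 101), (74, -3, 102), (74, -7, 99), (74, -12, 98), (75, -17, 92), (81, -30, 47), (81, -36, 47), (81, -42, 47), (87, -62, -1), (87, -69, 0), (87, -77, 0), (87, -85, 1), (87, -93, -1), (87, -100, 1)]
90 [(69, 128, 0), (69, 120, 0), (69, 112, 0), (69, 104, 0), (69, 95, 1), (69, 88, 0), (69, 80, 0), (68,
[... 491 characters left out ...]
, 13), (53, 20, 92), (53, 15, 97), (53, 10, 100), (53, 6, 103), (53, 1, 101), (53, -3, 102), (53, -8, 100), (53, -13, 97), (53, -18, 90), (51, -31, 48), (51, -37, 48), (51, -44, 47), (50, -64, 1), (49, -73, 0), (49, -85, 0), (49, -93, 0), (49, -102, 0), (49, -110, 0)]
150 [(29, 134, -1), (30, 125, 0), (30, 117, 0), (30, 109, 0), (29, 101, 0), (29, 92, 0), (29, 84, 0), (31, 72, 12), (36, 53, 48), (36, 47, 48), (32, 46, 23), (31, 40, 11), (42, 18, 95), (42, 13, 99), (42, 8, 102), (42, 4, 102), (42, -1, 102), (42, -6, 100), (42, -10, 98), (41, -16, 95), (40, -23, 81), (31, -43, 13), (29, -54, 0), (29, -62, 0), (29, -71, 0), (29, -79, 0), (29, -87, 1), (29, -96, 0), (29, -103, 1), (29, -112, 0)]
```

The tube is at about jig y = +1 and x = -2. I'll lower it to just above the ribs and then nudge it against the fence.

send_rows --rows '[{"x":0,"y":0,"z":0.05,"ax":0,"ay":0,"az":0,"jaw":-1},{"x":0,"y":0,"z":0.1,"ax":0,"ay":0,"az":0,"jaw":-1},{"x":0,"y":0,"z":0.14,"ax":0,"ay":0,"az":0,"jaw":-1},{"x":0,"y":0,"z":0.165,"ax":0,"ay":0,"az":0,"jaw":-1},{"x":0,"y":0,"z":0.165,"ax":0,"ay":0,"az":0,"jaw":-1},{"x":0,"y":0.005,"z":0.165,"ax":0,"ay":0,"az":0,"jaw":-1},{"x":0,"y":0.01,"z":0.165,"ax":0,"ay":0,"az":0,"jaw":-1},{"x":0,"y":0.015,"z":0.165,"ax":0,"ay":0,"az":0,"jaw":-1},{"x":0,"y":0.015,"z":0.165,"ax":0,"ay":0,"az":0,"jaw":-1},{"x":0,"y":0.015,"z":0.165,"ax":0,"ay":0,"az":0,"jaw":-1}]'

```text
time: 29.7
tool_pos: [561.7, 193.4, 1.4]
tcp_rot: [-3.141, -0.001, -0.118]
contact_force: [1.9, 3.9, -3.8]
grip_width: 49.2
finger_force: 30.0
```

Contact with the fence is light, at 4 N. I'll press a touch more and lower onto the base.

send_rows --rows '[{"x":0,"y":0.003,"z":0.01,"ax":0,"ay":0,"az":0,"jaw":-1},{"x":0,"y":0.003,"z":0.02,"ax":0,"ay":0,"az":0,"jaw":-1},{"x":0,"y":0.003,"z":0.03,"ax":0,"ay":0,"az":0,"jaw":-1},{"x":0,"y":0.003,"z":0.036,"ax":0,"ay":0,"az":0,"jaw":-1},{"x":0,"y":0.003,"z":0.04,"ax":0,"ay":0,"az":0,"jaw":-1},{"x":0,"y":0.003,"z":0.043,"ax":0,"ay":0,"az":0,"jaw":-1},{"x":0,"y":0.003,"z":0.045,"ax":0,"ay":0,"az":0,"jaw":-1},{"x":0,"y":0.003,"z":0.047,"ax":0,"ay":0,"az":0,"jaw":-1},{"x":0,"y":0.003,"z":0.047,"ax":0,"ay":0,"az":0,"jaw":-1},{"x":0,"y":0.003,"z":0.047,"ax":0,"ay":0,"az":0,"jaw":-1}]'

```text
time: 30.95
tool_pos: [562.1, 193.4, -7.5]
tcp_rot: [-3.14, -0.002, -0.118]
contact_force: [-0.5, 6.9, -1.3]
grip_width: 49.3
finger_force: 30.0
```

```bash
cat > j.py <<'E'
from tube import *
j=np.load('jig.npz');t,th=j['t'],float(j['th']);R=np.array([[np.cos(th),-np.sin(th)],[np.sin(th),np.cos(th)]])
cap('wrist');f=np.load('wrist.npz');d=f['d'];p=f['p'].astype(int)
for v in (70,100,130):
    s=[]
    for u in range(150,350,2):
        if d[v,u]>0:
            q=w('wrist',u,v); a=R.T@(q[:2]-t)
            if abs(a[1])<32 and q[2]>30 and abs(a[0])<90: s.append((*a,q[2],p[v,u,0]-p[v,u,2]))
    s=np.array(s); k=s[:,3]>60; g=s[(s[:,1]>-20)]
    from scipy.optimize import least_squares
    r=least_squares(lambda c:np.hypot(g[:,1]-c[0],g[:,2]-c[1])-25,[0,37],loss='soft_l1').x
    print(v,'x',s[:,0].mean().round(),'yc,zc',r.round(1),'stripe y',s[k,1].mean().round(1) if k.any() else None)
E
python3 j.py
```

```text
70 x 73.0 yc,zc [ 0.3 37.2] stripe y 0.6
100 x 62.0 yc,zc [ 0.5 37.2] stripe y 0.6
130 x 51.0 yc,zc [ 0.5 37.2] stripe y 0.7
```

The tube is seated at y≈0.4 and z≈37.2, with the stripe up. I'll release slightly and lift out.

send_rows --rows '[{"x":0,"y":0,"z":0.003,"ax":0,"ay":0,"az":0,"jaw":-1},{"x":0,"y":0,"z":0.003,"ax":0,"ay":0,"az":0,"jaw":0.08},{"x":0,"y":-0.001,"z":0.003,"ax":0,"ay":0,"az":0,"jaw":0.15},{"x":0,"y":-0.001,"z":0.003,"ax":0,"ay":0,"az":0,"jaw":0.18},{"x":0,"y":-0.001,"z":0.003,"ax":0,"ay":0,"az":0,"jaw":0.18},{"x":0,"y":-0.001,"z":0.003,"ax":0,"ay":0,"az":0,"jaw":0.18},{"x":0,"y":-0.001,"z":-0.03,"ax":0,"ay":0,"az":0,"jaw":0.18},{"x":0,"y":-0.001,"z":-0.1,"ax":0,"ay":0,"az":0,"jaw":0.18},{"x":0,"y":-0.001,"z":-0.25,"ax":0,"ay":0,"az":0,"jaw":0.18},{"x":0,"y":-0.001,"z":-0.42,"ax":0,"ay":0,"az":0,"jaw":0.18}]'

```text
time: 32.25
tool_pos: [561.3, 192.5, 77.4]
tcp_rot: [-3.142, -0.0, -0.118]
contact_force: [-0.2, 0.6, -0.9]
grip_width: 54.2
finger_force: 0.0
```

```bash
python3 j.py; python3 -c "
from h import *
o=bot.get_obs();print(o['time'],o['tool_pos'],o['joint_positions'])"
```

```text
70 x 81.0 yc,zc [ 0.3 36.7] stripe y None
100 x 64.0 yc,zc [ 0.3 37.3] stripe y 0.4
130 x 45.0 yc,zc [ 0.5 37.4] stripe y 0.4
32.3 [564.16356623 193.21597355  82.56646706] [ 2.01523716e-01  5.70388381e-01  1.48101994e+00 -6.00929969e-05
  1.08161696e+00  1.89050535e+00]
```

The tube is seated and free. The wedge centre is at about (497, -10.5) with yaw 0.189. I'll go to its tail end.

send_rows --rows '[{"x":-0.04,"y":0.08,"z":0,"ax":0,"ay":0,"az":-0.03,"jaw":0.6},{"x":-0.11,"y":0.22,"z":0,"ax":0,"ay":0,"az":-0.08,"jaw":1},{"x":-0.19,"y":0.38,"z":0,"ax":0,"ay":0,"az":-0.13,"jaw":1},{"x":-0.28,"y":0.55,"z":0,"ax":0,"ay":0,"az":-0.18,"jaw":1},{"x":-0.36,"y":0.71,"z":0,"ax":0,"ay":0,"az":-0.22,"jaw":1},{"x":-0.43,"y":0.85,"z":0,"ax":0,"ay":0,"az":-0.26,"jaw":1},{"x":-0.48,"y":0.95,"z":0,"ax":0,"ay":0,"az":-0.293,"jaw":1},{"x":-0.508,"y":1,"z":0,"ax":0,"ay":0,"az":-0.293,"jaw":1},{"x":-0.508,"y":1,"z":0,"ax":0,"ay":0,"az":-0.293,"jaw":1},{"x":-0.508,"y":1,"z":0,"ax":0,"ay":0,"az":-0.293,"jaw":1}]'

```text
time: 33.55
tool_pos: [437.5, 6.3, 76.0]
tcp_rot: [3.141, -0.001, 0.188]
contact_force: [-0.0, 0.3, 0.0]
grip_width: 92.0
finger_force: 0.0
```

Run:
```python
from h import *
p,d=cap('wrist'); p=p.astype(int)
# wedge top points: depth height 36..48 and wood colour
P=[]
for v in range(0,384,3):
    for u in range(0,512,3):
        r,g,b=p[v,u]
        if d[v,u]>0 and r>120 and r-b>40 and g-b>25:
            q=w('wrist',u,v)
            if 36<q[2]<48 and 400<q[0]<600 and -60<q[1]<40: P.append(q[:2])
P=np.array(P,np.float32); print(len(P)); print(cv2.minAreaRect(P)); print(cv2.boxPoints(cv2.minAreaRect(P)).round(1).tolist())
xs=P[:,0]; 
for a in range(420,580,25):
    k=(xs>a)&(xs<a+8)
    if k.any(): print(a+4,P[k,1].min().round(1),P[k,1].max().round(1))
o=bot.get_obs();print(o['time'],o['tool_pos'],o['tcp_rot'])
```

```text
1053
((497.0137023925781, -10.06989860534668), (158.51393127441406, 33.91851806640625), 10.210814476013184)
[[416.0, -7.400000095367432], [422.0, -40.79999923706055], [578.0, -12.699999809265137], [572.0, 20.700000762939453]]
424 -40.6 -5.6
449 -35.4 -2.5
474 -28.9 0.6
499 -22.8 4.0
524 -16.9 8.6
549 -11.3 12.1
574 -5.1 14.5
33.6 [437.39917642   6.41828178  75.86576645] [ 3.14148436e+00 -6.76562958e-04  1.88867225e-01]
```

send_rows --rows '[{"x":-0.02,"y":0.07,"z":0,"ax":0,"ay":0,"az":0,"jaw":1},{"x":-0.042,"y":0.134,"z":0.03,"ax":0,"ay":0,"az":0,"jaw":1},{"x":-0.042,"y":0.134,"z":0.13,"ax":0,"ay":0,"az":0,"jaw":1},{"x":-0.042,"y":0.134,"z":0.25,"ax":0,"ay":0,"az":0,"jaw":1},{"x":-0.042,"y":0.134,"z":0.37,"ax":0,"ay":0,"az":0,"jaw":1},{"x":-0.042,"y":0.134,"z":0.45,"ax":0,"ay":0,"az":0,"jaw":1},{"x":-0.042,"y":0.134,"z":0.485,"ax":0,"ay":0,"az":0,"jaw":0.5},{"x":-0.042,"y":0.134,"z":0.485,"ax":0,"ay":0,"az":0,"jaw":0.1},{"x":-0.042,"y":0.134,"z":0.485,"ax":0,"ay":0,"az":0,"jaw":-0.1},{"x":-0.042,"y":0.134,"z":0.485,"ax":0,"ay":0,"az":0,"jaw":-0.1}]'

```text
time: 34.85
tool_pos: [434.1, -22.1, -20.7]
tcp_rot: [3.141, -0.001, 0.189]
contact_force: [-0.8, 0.6, 0.9]
grip_width: 56.5
finger_force: 0.0
```

send_rows --rows '[{"x":0,"y":0,"z":0,"ax":0,"ay":0,"az":0,"jaw":-0.3},{"x":0,"y":0,"z":0,"ax":0,"ay":0,"az":0,"jaw":-1},{"x":0,"y":0,"z":0,"ax":0,"ay":0,"az":0,"jaw":-1},{"x":0,"y":0,"z":0,"ax":0,"ay":0,"az":0,"jaw":-1},{"x":0,"y":0,"z":0,"ax":0,"ay":0,"az":0,"jaw":-1},{"x":0,"y":0,"z":-0.05,"ax":0,"ay":0,"az":0,"jaw":-1},{"x":0,"y":0,"z":-0.12,"ax":0,"ay":0,"az":0,"jaw":-1},{"x":0,"y":0,"z":-0.2,"ax":0,"ay":0,"az":0,"jaw":-1},{"x":0,"y":0,"z":-0.28,"ax":0,"ay":0,"az":0,"jaw":-1},{"x":0,"y":0,"z":-0.33,"ax":0,"ay":0,"az":0,"jaw":-1}]'

```text
time: 36.1
tool_pos: [433.8, -22.0, 45.7]
tcp_rot: [3.141, -0.001, 0.189]
contact_force: [0.3, -0.6, -1.0]
grip_width: 35.1
finger_force: 30.0
```

```bash
cat > wg.py <<'E'
from h import *
import sys
j=np.load('jig.npz');t,th=j['t'],float(j['th']);R=np.array([[np.cos(th),-np.sin(th)],[np.sin(th),np.cos(th)]])
p,d=cap('wrist'); p=p.astype(int); P=[]
lo,hi=float(sys.argv[1]),float(sys.argv[2])
for v in range(0,384,3):
    for u in range(0,512,3):
        r,g,b=p[v,u]
        if d[v,u]>0 and r>120 and r-b>40 and g-b>25 and g>.7*r and r-g>8:
            q=w('wrist',u,v)
            if lo<q[2]<hi: P.append(q)
P=np.array(P); o=bot.get_obs(); c,s=np.cos(o['tcp_rot'][2]),np.sin(o['tcp_rot'][2])
L=(P[:,:2]-o['tool_pos'][:2])@np.array([[c,-s],[s,c]])   # tool-aligned: along, left
print(len(P),o['time'],o['tool_pos'].round(1),o['tcp_rot'].round(3),o['contact_force'].round(1))
J=(P[:,:2]-t)@R
for a in range(-40,160,20):
    k=(L[:,0]>a)&(L[:,0]<a+8)
    if k.sum()>3: print('along',a+4,'left',L[k,1].min().round(1),L[k,1].max().round(1),'z',np.median(P[k,2]).round(1),'jig x',J[k,0].mean().round(1),'y',J[k,1].min().round(1),J[k,1].max().round(1))
print('along max',L[:,0].max().round(1),'jig x max',J[:,0].max().round(1))
E
python3 wg.py 60 140
```

```text
2208 36.15 [434.4 -22.1  46.4] [ 3.141e+00 -2.000e-03  1.890e-01] [1.6 0.7 0.2]
along -16 left -15.8 18.1 z 108.9 jig x -125.7 y -248.9 -216.1
along 4 left -0.9 16.2 z 107.8 jig x -107.5 y -227.9 -211.7
along 24 left -14.9 16.9 z 108.8 jig x -89.9 y -237.2 -205.1
along 44 left -14.2 15.2 z 108.7 jig x -70.9 y -230.6 -200.8
along 64 left -12.6 14.5 z 108.7 jig x -51.7 y -223.0 -195.3
along 84 left -11.9 12.9 z 108.6 jig x -32.7 y -216.3 -191.1
along 104 left -11.4 12.4 z 108.5 jig x -13.9 y -210.0 -185.5
along max 107.2 jig x max -7.5
```

The wedge is gripped level at its tail. I'll carry it over, raised, and check the base bolts' positions in the stored jig picture.

send_rows --rows '[{"x":0,"y":-0.04,"z":-0.05,"ax":0,"ay":0,"az":0.01,"jaw":-1},{"x":0,"y":-0.12,"z":-0.12,"ax":0,"ay":0,"az":0.03,"jaw":-1},{"x":0.01,"y":-0.24,"z":-0.18,"ax":0,"ay":0,"az":0.06,"jaw":-1},{"x":0.02,"y":-0.38,"z":-0.2,"ax":0,"ay":0,"az":0.09,"jaw":-1},{"x":0.03,"y":-0.52,"z":-0.2,"ax":0,"ay":0,"az":0.12,"jaw":-1},{"x":0.04,"y":-0.66,"z":-0.2,"ax":0,"ay":0,"az":0.15,"jaw":-1},{"x":0.06,"y":-0.8,"z":-0.2,"ax":0,"ay":0,"az":0.18,"jaw":-1},{"x":0.06,"y":-0.92,"z":-0.2,"ax":0,"ay":0,"az":0.21,"jaw":-1},{"x":0.06,"y":-0.98,"z":-0.2,"ax":0,"ay":0,"az":0.23,"jaw":-1},{"x":0.06,"y":-1,"z":-0.2,"ax":0,"ay":0,"az":0.23,"jaw":-1}]'

```text
time: 37.4
tool_pos: [407.2, 177.6, 84.6]
tcp_rot: [3.141, 0.001, -0.051]
contact_force: [-0.3, 0.2, -0.2]
grip_width: 34.5
finger_force: 30.0
```

```bash
cp wjig.npz wrist.npz
python3 - <<'E'
from h import *
j=np.load('jig.npz');t,th=j['t'],float(j['th']);R=np.array([[np.cos(th),-np.sin(th)],[np.sin(th),np.cos(th)]])
for u,v in [(272,15),(265,165),(602,58)]:
    q=w('wrist',u/1.5625,v/1.5625); print(R.T@(q[:2]-t),q[2])
def tgt(ox,yawj,zt,o):
    # wedge origin on the gap bisector at jig x=ox, tool 64 mm behind, wedge 0.7 left of tool
    oy=39-0.05*(ox+45); a=np.array([ox,oy]); c,s=np.cos(yawj),np.sin(yawj)
    T=a-64*np.array([c,s])-0.7*np.array([-s,c]); W=t+R@T; yw=th+yawj+0.006
    dl=W-o['tool_pos'][:2]; y=o['tcp_rot'][2]
    print('tcp',W.round(1),'yaw',round(yw,3),'rows x',(dl@[np.cos(y),np.sin(y)]/200).round(3),'y',(dl@[np.sin(y),-np.cos(y)]/200).round(3),'z',round((o['tool_pos'][2]-zt)/200,3),'az',round(-(yw-y)/1.0472,3))
o=bot.get_obs(); print(o['time'],o['tool_pos'],o['tcp_rot'],o['finger_force']); tgt(-110,-.05,-8,o); tgt(-110,-.05,30,o)
E
```

```text
[-135.96596148   61.21939825] 16.629398177372025
[-135.44808882  -35.23329072] 17.084239705249388
[88.0100082  61.83645698] 14.808504988889752
37.4 [407.20738566 177.55817413  84.6239747 ] [ 3.14140887e+00  7.59138155e-04 -5.10662077e-02] 29.96170610189438
tcp [405.7 257.4] yaw -0.162 rows x -0.028 y -0.398 z 0.463 az 0.106
tcp [405.7 257.4] yaw -0.162 rows x -0.028 y -0.398 z 0.273 az 0.106
```

The base bolt at jig (-136, 61) stands about 4–5 mm proud, so I'll insert with the wedge about 7 mm above the base until the tail is past it.

send_rows --rows '[{"x":-0.01,"y":-0.08,"z":0,"ax":0,"ay":0,"az":0.03,"jaw":-1},{"x":-0.02,"y":-0.2,"z":0,"ax":0,"ay":0,"az":0.06,"jaw":-1},{"x":-0.028,"y":-0.32,"z":0,"ax":0,"ay":0,"az":0.09,"jaw":-1},{"x":-0.028,"y":-0.38,"z":0,"ax":0,"ay":0,"az":0.106,"jaw":-1},{"x":-0.028,"y":-0.398,"z":0.04,"ax":0,"ay":0,"az":0.106,"jaw":-1},{"x":-0.028,"y":-0.398,"z":0.12,"ax":0,"ay":0,"az":0.106,"jaw":-1},{"x":-0.028,"y":-0.398,"z":0.2,"ax":0,"ay":0,"az":0.106,"jaw":-1},{"x":-0.028,"y":-0.398,"z":0.23,"ax":0,"ay":0,"az":0.106,"jaw":-1},{"x":-0.028,"y":-0.398,"z":0.23,"ax":0,"ay":0,"az":0.106,"jaw":-1},{"x":-0.028,"y":-0.398,"z":0.23,"ax":0,"ay":0,"az":0.106,"jaw":-1}]'

```text
time: 38.65
tool_pos: [406.9, 256.5, 39.1]
tcp_rot: [-3.141, -0.001, -0.164]
contact_force: [0.2, -0.2, -1.3]
grip_width: 34.7
finger_force: 30.0
```

```bash
python3 wg.py 70 115
python3 - <<'E'
from h import *
j=np.load('jig.npz');t,th=j['t'],float(j['th']);R=np.array([[np.cos(th),-np.sin(th)],[np.sin(th),np.cos(th)]])
f=np.load('wrist.npz');d=f['d'];p=f['p'].astype(int);P=[]
for v in range(0,230,3):
    for u in range(0,512,2):
        r,g,b=p[v,u]
        if d[v,u]>0 and r>130 and g<60 and b<60:
            q=w('wrist',u,v)
            if 44<q[2]<52: P.append(R.T@(q[:2]-t))
P=np.array(P); print('wall',len(P))
for a in range(-100,61,20):
    k=abs(P[:,0]-a)<4
    if k.sum()>2: print(a,'inner y',P[k,1].min().round(1),'expect',53-.1*(a+45))
E
```

```text
2204 38.7 [406.9 256.6  39.2] [-3.141e+00 -1.000e-03 -1.630e-01] [-0.2 -0.3 -0.8]
along -16 left -16.2 17.9 z 102.1 jig x -186.3 y 28.5 62.7
along 24 left -15.0 16.9 z 102.2 jig x -148.4 y 28.0 60.0
along 44 left -13.2 15.0 z 102.1 jig x -128.5 y 28.9 57.2
along 64 left -12.6 14.4 z 102.1 jig x -108.3 y 28.5 55.8
along 84 left -12.2 12.8 z 102.1 jig x -88.6 y 28.2 53.1
along 104 left -11.6 12.2 z 102.0 jig x -69.0 y 27.8 51.6
along max 107.3 jig x max -65.0
wall 291
-80 inner y 59.9 expect 56.5
-60 inner y 57.3 expect 54.5
```

The wedge is aligned with the gap to within about 0.5 mm. I'll lower it and slide it in part way.

send_rows --rows '[{"x":0,"y":-0.003,"z":0.06,"ax":0,"ay":0,"az":0,"jaw":-1},{"x":0,"y":-0.003,"z":0.13,"ax":0,"ay":0,"az":0,"jaw":-1},{"x":0,"y":-0.003,"z":0.18,"ax":0,"ay":0,"az":0,"jaw":-1},{"x":0,"y":-0.003,"z":0.198,"ax":0,"ay":0,"az":0,"jaw":-1},{"x":0.02,"y":-0.003,"z":0.198,"ax":0,"ay":0,"az":0,"jaw":-1},{"x":0.06,"y":-0.003,"z":0.198,"ax":0,"ay":0,"az":0,"jaw":-1},{"x":0.11,"y":-0.003,"z":0.198,"ax":0,"ay":0,"az":0,"jaw":-1},{"x":0.16,"y":-0.003,"z":0.198,"ax":0,"ay":0,"az":0,"jaw":-1},{"x":0.19,"y":-0.003,"z":0.198,"ax":0,"ay":0,"az":0,"jaw":-1},{"x":0.2,"y":-0.003,"z":0.198,"ax":0,"ay":0,"az":0,"jaw":-1}]'

```text
time: 39.95
tool_pos: [446.5, 250.5, -0.9]
tcp_rot: [-3.142, -0.0, -0.164]
contact_force: [-0.6, 0.9, -1.4]
grip_width: 34.9
finger_force: 30.0
```

send_rows --rows '[{"x":0.02,"y":0,"z":0,"ax":0,"ay":0,"az":0,"jaw":-1},{"x":0.04,"y":0,"z":0,"ax":0,"ay":0,"az":0,"jaw":-1},{"x":0.055,"y":0,"z":0,"ax":0,"ay":0,"az":0,"jaw":-1},{"x":0.065,"y":0,"z":0,"ax":0,"ay":0,"az":0,"jaw":-1},{"x":0.075,"y":0,"z":0,"ax":0,"ay":0,"az":0,"jaw":-1},{"x":0.08,"y":0,"z":0,"ax":0,"ay":0,"az":0,"jaw":-1},{"x":0.085,"y":0,"z":0,"ax":0,"ay":0,"az":0,"jaw":-1},{"x":0.09,"y":0,"z":0,"ax":0,"ay":0,"az":0,"jaw":-1},{"x":0.09,"y":0,"z":0,"ax":0,"ay":0,"az":0,"jaw":-1},{"x":0.09,"y":0,"z":0,"ax":0,"ay":0,"az":0,"jaw":-1}]'

```text
time: 41.2
tool_pos: [463.8, 247.7, -0.9]
tcp_rot: [-3.142, -0.0, -0.163]
contact_force: [1.3, 0.0, -0.9]
grip_width: 34.8
finger_force: 30.0
```

```bash
python3 wg.py 50 80; python3 j.py
```

```text
2688 41.25 [463.8 247.7  -0.9] [-3.142 -0.    -0.163] [-0.  -0.4 -0.7]
along -16 left -16.0 18.0 z 62.2 jig x -128.6 y 26.6 60.7
along 24 left -14.9 16.8 z 62.2 jig x -90.8 y 26.1 57.8
along 44 left -44.8 15.1 z 62.1 jig x -71.6 y -4.7 55.2
along 64 left -44.3 14.5 z 62.3 jig x -51.3 y -5.1 53.7
along 84 left -43.1 12.9 z 62.0 jig x -31.5 y -4.9 51.3
along 104 left -42.2 12.4 z 62.1 jig x -11.7 y -5.0 49.8
along max 107.5 jig x max -7.6
70 x -32.0 yc,zc [ 0.7 37.7] stripe y 19.3
100 x -43.0 yc,zc [ 0.9 37.6] stripe y 17.6
130 x -55.0 yc,zc [ 1.1 37.5] stripe y 17.6
```

The wedge origin is at about jig x = -52 with no force yet. I'll advance 7 mm more and watch the force.

send_rows --rows '[{"x":0.008,"y":0,"z":0,"ax":0,"ay":0,"az":0,"jaw":-1},{"x":0.015,"y":0,"z":0,"ax":0,"ay":0,"az":0,"jaw":-1},{"x":0.02,"y":0,"z":0,"ax":0,"ay":0,"az":0,"jaw":-1},{"x":0.025,"y":0,"z":0,"ax":0,"ay":0,"az":0,"jaw":-1},{"x":0.03,"y":0,"z":0,"ax":0,"ay":0,"az":0,"jaw":-1},{"x":0.035,"y":0,"z":0,"ax":0,"ay":0,"az":0,"jaw":-1},{"x":0.035,"y":0,"z":0,"ax":0,"ay":0,"az":0,"jaw":-1},{"x":0.035,"y":0,"z":0,"ax":0,"ay":0,"az":0,"jaw":-1},{"x":0.035,"y":0,"z":0,"ax":0,"ay":0,"az":0,"jaw":-1},{"x":0.035,"y":0,"z":0,"ax":0,"ay":0,"az":0,"jaw":-1}]'

```text
time: 42.55
tool_pos: [469.5, 247.0, -1.1]
tcp_rot: [3.142, 0.002, -0.164]
contact_force: [-4.8, 4.2, -0.6]
grip_width: 34.7
finger_force: 29.8
```

It starts to bind at about -46, so the tail is past the bolt. I'll relax 1.5 mm and lower it to the base while gripped.

send_rows --rows '[{"x":-0.006,"y":0,"z":0,"ax":0,"ay":0,"az":0,"jaw":-1},{"x":-0.006,"y":0,"z":0.01,"ax":0,"ay":0,"az":0,"jaw":-1},{"x":-0.006,"y":0,"z":0.02,"ax":0,"ay":0,"az":0,"jaw":-1},{"x":-0.006,"y":0,"z":0.03,"ax":0,"ay":0,"az":0,"jaw":-1},{"x":-0.006,"y":0,"z":0.036,"ax":0,"ay":0,"az":0,"jaw":-1},{"x":-0.006,"y":0,"z":0.04,"ax":0,"ay":0,"az":0,"jaw":-1},{"x":-0.006,"y":0,"z":0.042,"ax":0,"ay":0,"az":0,"jaw":-1},{"x":-0.006,"y":0,"z":0.042,"ax":0,"ay":0,"az":0,"jaw":-1},{"x":-0.006,"y":0,"z":0.042,"ax":0,"ay":0,"az":0,"jaw":-1},{"x":-0.006,"y":0,"z":0.042,"ax":0,"ay":0,"az":0,"jaw":-1}]'

```text
time: 43.8
tool_pos: [470.4, 246.9, -8.6]
tcp_rot: [-3.141, -0.002, -0.163]
contact_force: [-2.4, 2.4, 6.6]
grip_width: 34.7
finger_force: 29.9
```

```bash
python3 wg.py 47 80
```

```text
3065 43.85 [470.4 246.9  -8.6] [-3.141e+00 -2.000e-03 -1.630e-01] [-3.1  2.7  5.8]
along -16 left -16.1 18.0 z 54.3 jig x -122.3 y 26.6 60.7
along 24 left -45.0 16.8 z 55.9 jig x -84.3 y -4.2 57.8
along 44 left -45.5 14.8 z 57.0 jig x -65.1 y -5.5 55.0
along 64 left -44.6 14.2 z 57.7 jig x -44.8 y -5.5 53.5
along 84 left -43.5 12.4 z 58.7 jig x -25.1 y -5.3 50.8
along 104 left -42.9 11.9 z 59.3 jig x -6.2 y -5.5 49.3
along max 106.2 jig x max -2.2
```

The wedge stands on the base. I'll push it in while gripped, then open and rise.

send_rows --rows '[{"x":0.004,"y":0,"z":0,"ax":0,"ay":0,"az":0,"jaw":-1},{"x":0.008,"y":0,"z":0,"ax":0,"ay":0,"az":0,"jaw":-1},{"x":0.012,"y":0,"z":0,"ax":0,"ay":0,"az":0,"jaw":-1},{"x":0.014,"y":0,"z":0,"ax":0,"ay":0,"az":0,"jaw":-1},{"x":0.014,"y":0,"z":0,"ax":0,"ay":0,"az":0,"jaw":0},{"x":0.01,"y":0,"z":0,"ax":0,"ay":0,"az":0,"jaw":0.1},{"x":0,"y":0,"z":0,"ax":0,"ay":0,"az":0,"jaw":0.1},{"x":-0.01,"y":0,"z":-0.05,"ax":0,"ay":0,"az":0,"jaw":0.1},{"x":-0.05,"y":0,"z":-0.2,"ax":0,"ay":0,"az":0,"jaw":-0.5},{"x":-0.12,"y":0,"z":-0.35,"ax":0,"ay":0,"az":0,"jaw":-1}]'

```text
time: 45.1
tool_pos: [446.1, 250.6, 62.0]
tcp_rot: [-3.141, -0.001, -0.164]
contact_force: [0.8, 0.4, -0.8]
grip_width: 35.4
finger_force: 0.0
```

```bash
python3 wg.py 47 80
```

```text
1199 45.15 [446.1 251.7  65.6] [-3.139 -0.004 -0.163] [-0.2  0.7  2.9]
along 24 left -16.5 16.1 z 54.5 jig x -109.7 y 26.3 59.0
along 44 left -14.2 15.5 z 55.5 jig x -88.7 y 27.7 57.5
along 64 left -34.4 15.1 z 56.1 jig x -69.7 y 6.7 56.2
along 84 left -44.9 12.8 z 57.0 jig x -49.3 y -4.9 53.0
along 104 left -32.5 12.4 z 57.8 jig x -28.9 y 6.6 51.7
along 124 left -12.6 10.3 z 58.6 jig x -9.5 y 25.7 48.7
along max 127.0 jig x max -5.8
```

The top heights show the wedge's front still about 4 mm high: tail top 54.4, front 58.6. I'll press its front down with closed fingers.

send_rows --rows '[{"x":0.1,"y":0,"z":0,"ax":0,"ay":0,"az":0,"jaw":-1},{"x":0.28,"y":0,"z":0,"ax":0,"ay":0,"az":0,"jaw":-1},{"x":0.46,"y":0,"z":0,"ax":0,"ay":0,"az":0,"jaw":-1},{"x":0.6,"y":0,"z":0,"ax":0,"ay":0,"az":0,"jaw":-1},{"x":0.663,"y":0,"z":0.05,"ax":0,"ay":0,"az":0,"jaw":-1},{"x":0.663,"y":0,"z":0.12,"ax":0,"ay":0,"az":0,"jaw":-1},{"x":0.663,"y":0,"z":0.16,"ax":0,"ay":0,"az":0,"jaw":-1},{"x":0.663,"y":0,"z":0.185,"ax":0,"ay":0,"az":0,"jaw":-1},{"x":0.663,"y":0,"z":0.205,"ax":0,"ay":0,"az":0,"jaw":-1},{"x":0.663,"y":0,"z":0.205,"ax":0,"ay":0,"az":0,"jaw":-1}]'

```text
time: 46.4
tool_pos: [576.0, 228.9, 22.5]
tcp_rot: [3.141, -0.001, -0.162]
contact_force: [-6.1, -4.2, 19.7]
grip_width: 0.6
finger_force: 9.8
```

The front is down, with the top at 54. Now I'll go up and back behind the tail for the tap.

send_rows --rows '[{"x":0,"y":0,"z":-0.08,"ax":0,"ay":0,"az":0,"jaw":-1},{"x":-0.05,"y":0,"z":-0.2,"ax":0,"ay":0,"az":0,"jaw":-1},{"x":-0.22,"y":0,"z":-0.2,"ax":0,"ay":0,"az":0,"jaw":-1},{"x":-0.4,"y":0,"z":-0.2,"ax":0,"ay":0,"az":0,"jaw":-1},{"x":-0.58,"y":0,"z":-0.2,"ax":0,"ay":0,"az":0,"jaw":-1},{"x":-0.72,"y":0,"z":-0.2,"ax":0,"ay":0,"az":0,"jaw":-1},{"x":-0.77,"y":0,"z":-0.2,"ax":0,"ay":0,"az":0,"jaw":-1},{"x":-0.77,"y":0,"z":-0.1,"ax":0,"ay":0,"az":0,"jaw":-1},{"x":-0.77,"y":0,"z":0.03,"ax":0,"ay":0,"az":0,"jaw":-1},{"x":-0.77,"y":0,"z":0.127,"ax":0,"ay":0,"az":0,"jaw":-1}]'

```text
time: 47.65
tool_pos: [425.3, 254.2, -6.5]
tcp_rot: [-3.141, -0.001, -0.163]
contact_force: [-0.4, -0.5, -0.3]
grip_width: 0.3
finger_force: 0.0
```

```bash
python3 wg.py 47 60
```

```text
1862 47.7 [423.9 253.6  -8.5] [ 3.14e+00  3.00e-03 -1.64e-01] [-1.4 -0.9 -1.4]
along 44 left -15.1 18.6 z 54.1 jig x -111.2 y 26.1 59.8
along 64 left -14.5 18.1 z 54.1 jig x -91.0 y 25.8 58.4
along 84 left -13.8 16.3 z 54.0 jig x -71.4 y 25.6 55.7
along 104 left -12.1 15.7 z 54.2 jig x -51.5 y 26.5 54.2
along max 109.5 jig x max -45.8
```

send_rows --rows '[{"x":0.03,"y":-0.009,"z":0,"ax":0,"ay":0,"az":0,"jaw":-1},{"x":0.06,"y":-0.009,"z":0,"ax":0,"ay":0,"az":0,"jaw":-1},{"x":0.08,"y":-0.009,"z":0,"ax":0,"ay":0,"az":0,"jaw":-1},{"x":0.09,"y":-0.009,"z":0,"ax":0,"ay":0,"az":0,"jaw":-1},{"x":0.097,"y":-0.009,"z":0,"ax":0,"ay":0,"az":0,"jaw":-1},{"x":0.103,"y":-0.009,"z":0,"ax":0,"ay":0,"az":0,"jaw":-1},{"x":0.109,"y":-0.009,"z":0,"ax":0,"ay":0,"az":0,"jaw":-1},{"x":0.114,"y":-0.009,"z":0,"ax":0,"ay":0,"az":0,"jaw":-1},{"x":0.118,"y":-0.009,"z":0,"ax":0,"ay":0,"az":0,"jaw":-1},{"x":0.118,"y":-0.009,"z":0,"ax":0,"ay":0,"az":0,"jaw":-1}]'

```text
time: 48.95
tool_pos: [443.7, 252.6, -5.7]
tcp_rot: [3.14, 0.008, -0.163]
contact_force: [-14.2, 6.4, 11.7]
grip_width: 0.5
finger_force: 8.0
```

The tap reached about 15 N. One more tap, then I'll retreat and check.

send_rows --rows '[{"x":-0.02,"y":0,"z":0,"ax":0,"ay":0,"az":0,"jaw":-1},{"x":-0.01,"y":0.002,"z":0,"ax":0,"ay":0,"az":0,"jaw":-1},{"x":0,"y":0.002,"z":0,"ax":0,"ay":0,"az":0,"jaw":-1},{"x":0.004,"y":0.002,"z":0,"ax":0,"ay":0,"az":0,"jaw":-1},{"x":0.004,"y":0.002,"z":0,"ax":0,"ay":0,"az":0,"jaw":-1},{"x":0.004,"y":0.002,"z":0,"ax":0,"ay":0,"az":0,"jaw":-1},{"x":0.004,"y":0.002,"z":0,"ax":0,"ay":0,"az":0,"jaw":-1},{"x":0.004,"y":0.002,"z":0,"ax":0,"ay":0,"az":0,"jaw":-1},{"x":0.004,"y":0.002,"z":0,"ax":0,"ay":0,"az":0,"jaw":-1},{"x":0.004,"y":0.002,"z":0,"ax":0,"ay":0,"az":0,"jaw":-1}]'

```text
time: 50.2
tool_pos: [443.6, 252.5, -5.8]
tcp_rot: [3.14, 0.009, -0.164]
contact_force: [-19.9, 10.5, 14.3]
grip_width: 0.7
finger_force: 10.5
```

send_rows --rows '[{"x":-0.02,"y":0,"z":0,"ax":0,"ay":0,"az":0,"jaw":-1},{"x":-0.08,"y":0,"z":0,"ax":0,"ay":0,"az":0,"jaw":-1},{"x":-0.12,"y":0,"z":-0.1,"ax":0,"ay":0,"az":0,"jaw":-1},{"x":-0.12,"y":0,"z":-0.25,"ax":0,"ay":0,"az":0,"jaw":-1},{"x":-0.12,"y":0,"z":-0.4,"ax":0,"ay":0,"az":0,"jaw":-1},{"x":-0.12,"y":0,"z":-0.55,"ax":0,"ay":0,"az":0,"jaw":-1},{"x":-0.12,"y":0,"z":-0.65,"ax":0,"ay":0,"az":0,"jaw":-1},{"x":-0.12,"y":0,"z":-0.7,"ax":0,"ay":0,"az":0,"jaw":-1},{"x":-0.12,"y":0,"z":-0.7,"ax":0,"ay":0,"az":0,"jaw":-1},{"x":-0.12,"y":0,"z":-0.7,"ax":0,"ay":0,"az":0,"jaw":-1}]'

```text
time: 51.45
tool_pos: [424.9, 255.2, 133.4]
tcp_rot: [3.141, 0.001, -0.163]
contact_force: [-0.2, 0.0, -0.4]
grip_width: 0.4
finger_force: 0.0
```

```bash
python3 wg.py 50 58
python3 - <<'E'
from h import *
from scipy.optimize import least_squares
j=np.load('jig.npz');t,th=j['t'],float(j['th']);R=np.array([[np.cos(th),-np.sin(th)],[np.sin(th),np.cos(th)]])
f=np.load('wrist.npz');d=f['d'];p=f['p'].astype(int);A=[];Y=[]
for v in range(0,384,2):
    for u in range(0,512,2):
        if d[v,u]>0:
            q=w('wrist',u,v);a=R.T@(q[:2]-t)
            if abs(a[0])<82 and abs(a[1])<22 and 45<q[2]<70:
                A.append((*a,q[2])); r,g,b=p[v,u]
                if r-b>90 and g>.8*r: Y.append((*a,q[2]))
A=np.array(A);Y=np.array(Y);print(len(A),len(Y))
r=least_squares(lambda c:np.hypot(A[:,1]-c[0]-c[2]*A[:,0],A[:,2]-c[1])-25,[0,37,0],loss='soft_l1').x;print('yc zc slope',r.round(3)); print('x range',A[:,0].min(),A[:,0].max()); print('stripe y',Y[:,1].mean(),'z',Y[:,2].mean())
E
```

```text
647 51.5 [424.9 255.2 133.4] [ 3.141e+00  1.000e-03 -1.630e-01] [-0.5 -0.6  0.4]
along 44 left -15.7 17.1 z 53.9 jig x -111.0 y 27.1 60.0
along 64 left -15.4 14.3 z 54.2 jig x -91.5 y 26.6 56.3
along 84 left -15.1 13.9 z 54.2 jig x -70.3 y 25.8 55.0
along 104 left -14.7 13.7 z 54.0 jig x -51.3 y 25.4 54.0
along 124 left -12.1 11.1 z 54.3 jig x -30.8 y 27.1 50.4
along 144 left -11.8 10.9 z 53.9 jig x -11.2 y 26.4 49.3
along max 149.1 jig x max -5.7
1409 414
yc zc slope [ 1.840e-01  3.726e+01 -2.000e-03]
x range -81.95861707813701 -5.903661175476964
stripe y 0.7765988359817128 z 62.58598915142466
```

The second, harder tap moved nothing, so the wedge is tight: origin at about jig x = -46, y = 39, standing on the base. The tube is seated with its stripe up, so I'll hand the job in.

```bash
python3 -c "
from plant import bot
print(bot.close_job())"
```

```text
the job is handed in; nothing more can be done
None
```

I handed the job in at about 51.5 s, with no verdict returned: the tube is seated against the fence with its stripe up (centre about 0.2 mm off across), and the wedge is tight on the jig base at about jig x = -46 mm and released.

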